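# Load a plug-in card into a tilt-in test dock

## Robot

A 6-joint arm with a two-finger parallel gripper is mounted at the origin on a cart in front of the work surface, level with it; the furniture and walls round the work are solid. World frame = base frame: x ahead of the robot, y to its left, z up, the work surface at z = 0. Lengths are in m, angles in rad, forces in N, time in s.
With the tool pointing down it reaches from about 0.325 to 0.775 m from the base axis. Payload 5.5 kg.
Tool frame: the origin (TCP) lies midway between the tips of the shut fingers; the grasp point (between the pads) lies 19 mm behind it; z points along the fingers, y is the direction in which the jaws open and shut (so a half turn about z gives the same grasp; the last joint's range is limited). The gripper opens to 88 mm and grips with 3 to 60 N. Pads are 20 mm wide; open, the fingers measure 115 mm over their backs; the gripper's body (75 mm by 178 mm) begins 61 mm behind the grasp point.
Start: joints at [1.17, 0.091, 1.231, -0, 1.82, -0.057], TCP at [0.202, 0.565, 0.223] pointing down, gripper open.
Joint ranges: [-2.87, 2.87], [-0.86, 2.18], [0.17, 2.46], [-1.51, 4.65], [0.06, 2.69], [-2.65, 2.65]. Speed limits (rad/s): [2.57, 2.57, 3.01, 3.14, 3.14, 3.14].

## Interface

Orientations are given as a rotation vector (axis times angle).
In Python, from cell import * gives the robot as it stands. The module is installed in compiled form; this text tells all that it offers.
- The arm moves only by the tool send_rows, never from a script. Its argument "rows" is a list of rows, each an object with "delta_pos": the shift along the tool's x, y, z in cm, a list of three; "yaw": the turn about the tool's z in degrees. A call has 1 to 5 rows; each row shifts and turns the commanded pose from where the row before left it, along the tool's axes as they then stand; what a row does not reach is not made up. A row lasts 1/12 s, in which the tool goes at most 41.7 mm and 7.16 degrees, less where a joint would pass 70% of its speed; a pose out of reach is approached as far as the arm can. A call with a gripper value outside its range is refused whole. "claw" is the finger opening in cm, from 0 to 8.78, set as the call begins (left out, the last holds). The fingers move at their own pace and stop on an object; the grip force is fixed at half the most. Time passes only in rows, so rows that do not move let the fingers close. It gives the time, the measured TCP pose, the force and the opening at its end, in the units of the state.
- get_obs(): the state, without advancing time (a new reading comes with each control period).
- snapshot(name): name is "side" or "top" or "wrist"; returns the picture (384x512x3 uint8, red, green, blue); there is no depth.
- camera_params(name): a dict with "vertical_fov" (degrees; the focal length in pixels is half the picture's height over the tangent of half this angle, whatever the lens; pixels are square), "cx", "cy" (the principal point, pixels), "T" (4x4, takes a point from camera to world coordinates); the wrist camera has in their place "mount" (4x4, takes a point from camera to tool coordinates, whose origin is the TCP and whose axes are the flange's). Camera axes: x right, y up, looking along -z (the intrinsics and any distortion apply to the point x, -y, -z); pixel columns grow to the right and rows downward; lengths in m; the calibration is good to about 2 mm. A picture is of the moment at which its call begins: read the wrist's pose just before it. camera_params takes no time and is no camera call.
- job_done(): hands the job in, once; it reports no verdict.
Trained networks look in the newest picture that a camera, given by its name, has taken for a name from the list of things; names that differ only in an ending like _2 or _b are one class to them, and where a whole thing is asked for, a point or a joint stands for the part that bears it (a point fixed in the world has none). Each returns a list of dicts, best first, with "conf" (0 to 1); they miss things now and then, are a little off and sometimes report something else, mostly with a low value. They report only what shows in the picture. A call takes as long as a camera call. They do not tell look-alikes from the thing itself.
- cut_out(camera, thing): "pixels" (384x512 bool, what is visible of it) and "xy" ([column, row] in pixels, amid what is visible of it).
- landmark_of(camera, thing): "xy" ([column, row] in pixels: a listed point, or the origin of a listed thing).
The state is a dict: "time_s": time; "qpos": joint angles; "dq": joint speeds; "joint_efforts": joint torques, N m; "tool_pos": TCP position; "tool_rot": TCP orientation; "wrist_force": force on the tool from outside, world axes, zero at the start; "torque": the same for the moment, N m; "gripper_width": finger opening in m.
Only numpy, scipy, OpenCV 4.12 (cv2) and the standard library are available. Lean on these libraries where they do the work, as an engineer would, in place of code of your own. Each camera call takes 0.05 s, during which the arm holds its last target.

## Task

Take the green circuit card out of the black rack and load it into the blue test dock: lean its top toward the open front of the dock, set its bottom edge on the floor of the slot, then swing it upright under the two overhanging hooks until both brass spring catches have dropped in front of it. Let go of it there, standing fully down on the slot floor, and leave the grey blank card standing in the rack and the vial and the brass-wool pot where they are.

Things in the scene. Friction and masses are not known exactly. Their poses are not given: they have to be found in the camera images.
- card_tab (a point): Centre of the green card's white pull tab: grip here. In mm: tab 26 wide (y) x 10 thick (x) x 26 tall (z), centred on the top of the card's plate, 80 wide x 4 thick x 70 tall; tab centre 77, tab underside 64, tab top 90, plate's top edge (a shoulder each side of the tab) 70 above the plate's bottom edge. Axes: x through the thickness (components at -x), y along the width, z up the card. 80 g.
- card_foot (a point): Middle of the bottom edge of the green card's plate, 77 mm below card_tab along the card's z; same axes. The card starts upright in one of the rack's two grooves.
- blank_tab (a point): Centre of the red pull tab of the grey blank card (shape and size as the green card, no components), which stands in the rack's other groove and stays there.
- rack: Black two-groove card rack, fixed, 100 (x) x 100 (y) x 24 mm tall; origin at the centre of its underside, x away from the robot. Grooves run along its y at x = -30 and +30 mm, 5.5 mm wide, floor 6 mm above the table, lips 24 mm.
- slot (a point): Middle of the floor of the dock's slot, 6 mm above the table; dock fixed. x toward its upright rear wall, -x its open front, y along the slot, z up. In mm: floor 6 wide (x -3 to +3), 86 long between end cheeks 14 high above it. Rear face upright at x = 3; front face slopes outward 35 degrees, lip 12 high at x = -11. A seated card's width lies along y, its mid-plane near x = 1, on the posts.
- hook_left (a point): Middle of the underside of the hook at the dock's +y side: 34.5 mm along +y from the slot's middle, 73.5 mm above its floor. In mm: hook 16 wide (y), x -15 to +17, 10 thick, its barrel top 21.5 above this point, and sits on a post whose front face is at x = 3. It stops an upright card from going in; one leaning 20 to 30 degrees to the front passes. |y| < 26 is free for fingers.
- hook_right (a point): The same at the dock's -y side.
- catch_left (a joint): Brass spring catch under hook_left, sliding straight up; 0 = down (start), 0.0032 m as a shoulder passes, 0.007 limit. When down its lowest edge is at x = -3 in the slot's frame, 66.8 mm above the floor; its front face rises 25 degrees to the front, so a card swung upright lifts it and it drops in front of the shoulder. Spring 1 to 2 N; swinging past both takes 5 to 15 N at the tab.
- catch_right (a joint): The same under hook_right.
- vial: Small white vial with a red cap, 23 mm across, 53 mm tall, standing on the table nearer the robot than rack and dock; origin at the centre of its underside. To be left alone.
- tip_pot: Black pot with brass wool, 66 mm across, 36 mm tall, standing on the table farther back; origin at the centre of its underside. To be left alone.
- rework_stand: Fixed obstacle in mid-bench: hot-air hand piece on a stand. In mm from its origin (on the table): post at x 27, y -100, 320 tall; arm at height 236 from the post to the grey-black hand piece at x -60 to -10, y 108 to 141, whose nozzle hangs to 119 and top reaches 334. Axes as the robot's. Rack and dock stand to the left (+y) of it: cross at over 0.4 m height, not at bench level.
- the_arm_lamp1: Fixed obstacle behind rack and dock: grey magnifier lamp. In mm from its origin (on the table), axes as the robot's: its foot and upright at x -14 to 112, y 209 to 333, up to 424; its slanting boom from there to the lens at x -53 to 11, y -79 to 299, heights 208 to 417; its lens at y -333 to -103, x -112 to 65. Keep gripper and wrist on the robot's side of it.
Not all that is in view belongs to the job. Leave any purple look-alike of the part that bears card_tab alone.

How it is judged:
By the outcome, as a careful person would: the job done as asked, in the order asked, and still so for the second after the job is handed in, with the robot touching nothing.
It also fails if it takes over 48 s, if anything falls off the work surface, if the arm or the gripper's body presses on something with over 40 N, if the wrist force passes 120 N, or if a joint passes its speed limit or range.

## Working session

There is one attempt and no reset: what is moved stays moved. The work goes in short steps, Python scripts to look and compute and a tool call to move; the robot and the scene stay as the last step left them, time stands still between calls to the robot, and variables do not carry over. Pictures are saved under pics/ and viewed, and the job is handed in when it is done.

Besides the shell and the picture viewer there is one more tool, called after "Call:" as name(argument=value, ...) on one line, values as JSON. send_rows: Moves the arm, as the interface text tells. Its arguments: {"type":"object","properties":{"rows":{"type":"array"},"claw":{"type":"number"}},"required":["rows"]}

```bash
mkdir -p pics; cat > h.py <<'E'
from cell import *
import numpy as np, cv2
from scipy.spatial.transform import Rotation as R
def pic(cam,name,crop=None,scale=1):
    im=snapshot(cam); 
    o=im
    if crop: o=im[crop[1]:crop[3],crop[0]:crop[2]]
    if scale!=1: o=cv2.resize(o,None,fx=scale,fy=scale,interpolation=cv2.INTER_CUBIC)
    cv2.imwrite('pics/'+name+'.png',o[...,::-1]); return im
def camT(cam,obs=None):
    p=camera_params(cam)
    f=192/np.tan(np.radians(p['vertical_fov'])/2)
    if 'T' in p: T=np.array(p['T'])
    else:
        T=np.eye(4);T[:3,:3]=R.from_rotvec(obs['tool_rot']).as_matrix();T[:3,3]=obs['tool_pos'];T=T@np.array(p['mount'])
    return p,f,T
def ray(cam,xy,obs=None):
    p,f,T=camT(cam,obs)
    d=np.array([(xy[0]-p['cx'])/f,-(xy[1]-p['cy'])/f,-1.])
    return T[:3,3],T[:3,:3]@d
def atz(cam,xy,z,obs=None):
    o,d=ray(cam,xy,obs); return o+d*(z-o[2])/d[2]
def proj(cam,P,obs=None):
    p,f,T=camT(cam,obs)
    q=T[:3,:3].T@(np.array(P)-T[:3,3])
    return np.array([p['cx']+f*q[0]/-q[2],p['cy']-f*q[1]/-q[2]])
def tri(obsl):
    A=np.zeros((3,3));b=np.zeros(3)
    for o,d in obsl:
        d=d/np.linalg.norm(d);M=np.eye(3)-np.outer(d,d);A+=M;b+=M@o
    X=np.linalg.solve(A,b)
    return X,[np.linalg.norm((np.eye(3)-np.outer(d,d)/(d@d))@(X-o)) for o,d in obsl]
E
python3 - <<'E'
from h import *
o=get_obs();print(o)
for c in ['side','top','wrist']:
    pic(c,c+'0'); p=camera_params(c); print(c,p)
    for t in ['card_tab','card_foot','blank_tab','rack','slot','hook_left','hook_right','vial','tip_pot','rework_stand','the_arm_lamp1']:
        l=landmark_of(c,t); print(t,[(np.round(a['xy'],1).tolist(),round(a['conf'],2)) for a in l][:3])
print(get_obs()['time_s'])
E
```

```text
{'time_s': 0.0, 'qpos': array([ 1.17029824e+00,  9.18265252e-02,  1.23187750e+00, -2.18028060e-05,
        1.81982615e+00, -5.66912711e-02]), 'dq': array([ 0.00119204, -0.00190339,  0.00174692, -0.00153935,  0.00375728,
       -0.00013535]), 'joint_efforts': array([-1.79395887e-03, -4.46455264e+01, -4.06437457e+01,  6.95744553e-02,
        2.97107769e-02, -1.82624972e-04]), 'tool_pos': array([0.20212727, 0.56460088, 0.221531  ]), 'tool_rot': array([-5.37331051e-01, -3.09487346e+00,  2.97140077e-03]), 'wrist_force': array([-0.40869143, -0.95122379, -0.22444226]), 'torque': array([ 0.06547593,  0.02491597, -0.01882744]), 'gripper_width': 0.08803829692096955}
side {'vertical_fov': 52.11245947107201, 'cx': 255.06078752039812, 'cy': 185.84983692282765, 'T': array([[ 0.89526809,  0.23836636, -0.37639943,  0.15048452],
       [-0.44538522,  0.4574583 , -0.76965181, -0.55165093],
       [-0.01127206,  0.85668745,  0.51571267,  0.52143272],
       [ 0.        ,  0.        ,  0.        ,  1.        ]])}
card_tab [([223.8, 137.6], 0.8), ([159.7, 158.5], 0.72)]
card_foot [([162.6, 185.9], 0.7), 
[... 932 characters left out ...]
0.49), ([213.7, 200.3], 0.23)]
tip_pot [([210.2, 137.5], 0.57)]
rework_stand [([196.7, 196.1], 0.18)]
the_arm_lamp1 []
wrist {'vertical_fov': 59.83656393360706, 'cx': 251.90776999227091, 'cy': 188.97720697163524, 'mount': array([[-1.01002509e-03,  9.67076254e-01,  2.54484770e-01,
         6.93688369e-02],
       [ 9.99999454e-01,  9.08119129e-04,  5.17925270e-04,
        -4.72834761e-04],
       [ 2.69770742e-04,  2.54485154e-01, -9.67076643e-01,
        -1.61375795e-01],
       [ 0.00000000e+00,  0.00000000e+00,  0.00000000e+00,
         1.00000000e+00]])}
card_tab []
card_foot []
blank_tab []
rack []
slot []
hook_left []
hook_right []
vial []
tip_pot []
rework_stand []
the_arm_lamp1 []
1.8
```

View pics/side0.png

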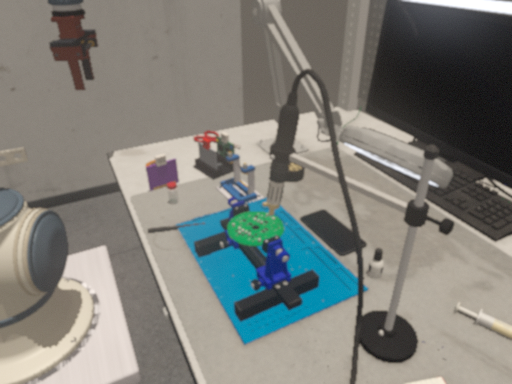

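View pics/top0.png

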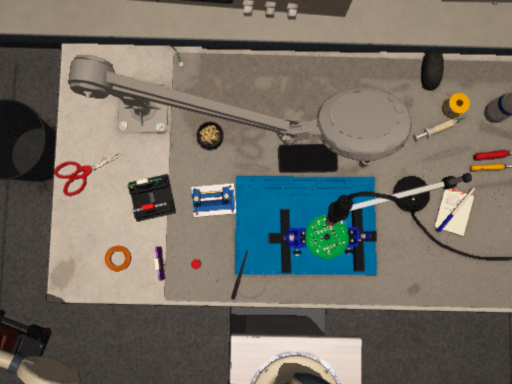

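View pics/wrist0.png

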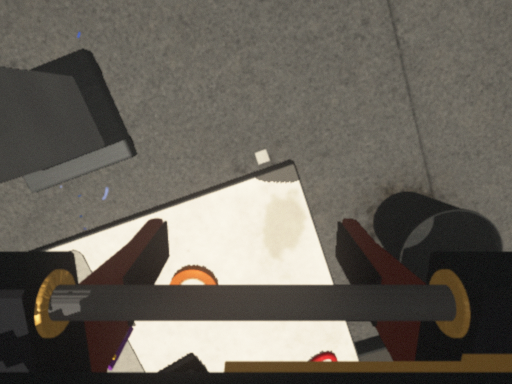

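```bash
python3 - <<'E'
from h import *
im=cv2.imread('pics/top0.png'); cv2.imwrite('pics/topz.png',cv2.resize(im[160:290,110:250],None,fx=5.5,fy=4.6*5.5/5.5*1.0,interpolation=cv2.INTER_CUBIC)[:600] if 0 else cv2.resize(im[165:275,115:250],None,fx=5.4,fy=5.4,interpolation=cv2.INTER_CUBIC))
im=cv2.imread('pics/side0.png'); cv2.imwrite('pics/sidez.png',cv2.resize(im[120:215,140:275],None,fx=5.8,fy=5.8,interpolation=cv2.INTER_CUBIC))
for n,xy,z in [('rack',(147.2,195.1),0),('slot',(211.2,198.3),.006),('hl',(193.8,195.9),.0795),('hr',(224.4,194.6),.0795),('bt',(146.9,205.6),.083),('pot',(210,137),0),('vial',(196.4,264),.053),('purple',(160,262),.07)]:
    print(n,atz('top',xy,z))
for n,s,t in [('slot',(239.3,193.9),(211.2,198.3)),('hl',(232.1,160),(193.8,195.9)),('hr',(246.5,170),(224.4,194.6)),('rack',(217.1,169.2),(147.2,195.1)),('bt',(206.3,140.1),(146.9,205.6)),('ct',(223.8,137.6),(149.2,185))]:
    print(n,tri([ray('side',s),ray('top',t)]))
E
```

```text
rack [0.48819924 0.37463246 0.        ]
slot [0.48364155 0.2151135  0.006     ]
hl [0.4815258  0.25066864 0.0795    ]
hr [0.48635492 0.17957251 0.0795    ]
bt [0.45593103 0.35787348 0.083     ]
pot [0.63899628 0.22337624 0.        ]
vial [0.32335333 0.24178912 0.053     ]
purple [0.32667704 0.32453537 0.07      ]
slot (array([ 0.48326705,  0.21637003, -0.00472437]), [np.float64(0.001446027122810682), np.float64(0.001446027122810753)])
hl (array([0.4814058 , 0.25128654, 0.07539788]), [np.float64(0.0005445345569308824), np.float64(0.0005445345569309355)])
hr (array([0.4862887 , 0.17949593, 0.08074474]), [np.float64(6.191899827290493e-05), np.float64(6.191899827287666e-05)])
rack (array([ 0.48761211,  0.37785643, -0.01316899]), [np.float64(0.0019345776704706437), np.float64(0.0019345776704707868)])
bt (array([0.45433613, 0.35622199, 0.09282222]), [np.float64(0.0009192052585467529), np.float64(0.0009192052585468439)])
ct (array([0.50250329, 0.35325587, 0.09107726]), [np.float64(0.0006324825183330785), np.float64(0.0006324825183332595)])
```

View pics/topz.png

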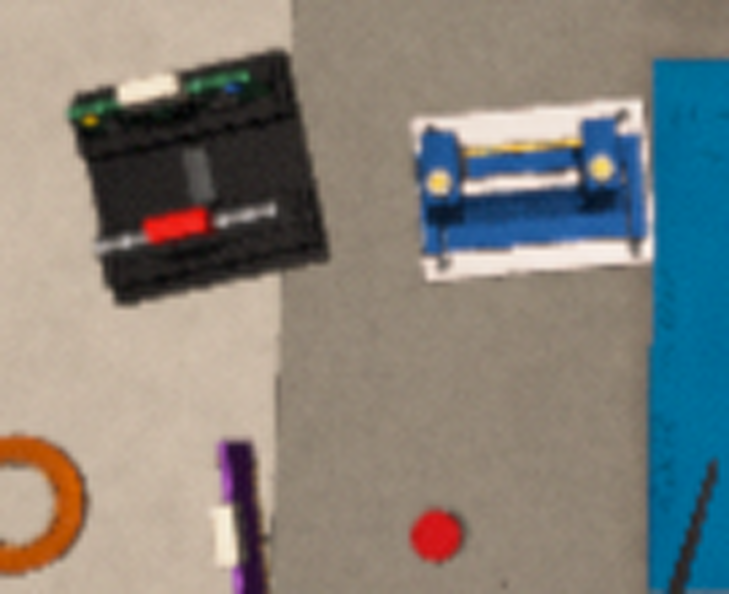

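View pics/sidez.png

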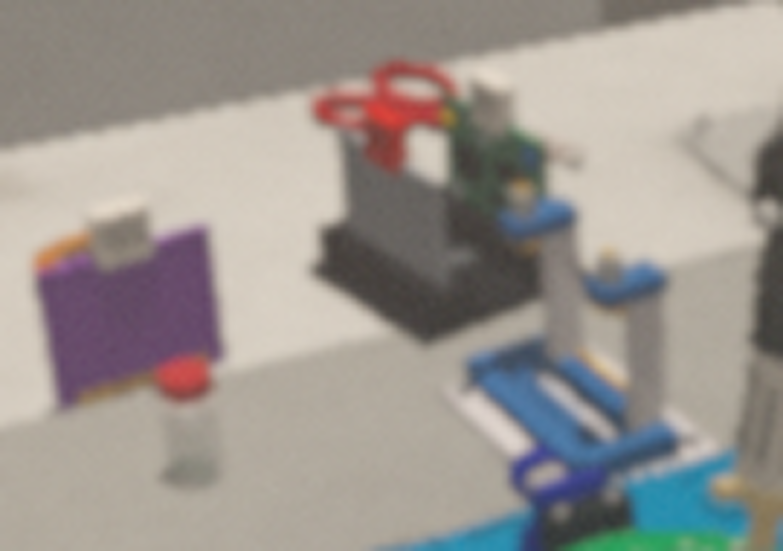

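```bash
python3 - <<'E'
from h import *
im=cv2.imread('pics/wrist0.png'); cv2.imwrite('pics/w0z.png',cv2.resize(im[200:384,0:512],None,fx=1.56,fy=2.4))
im=cv2.imread('pics/side0.png'); cv2.imwrite('pics/s0g.png',cv2.resize(im[0:100,30:130],None,fx=6,fy=6,interpolation=cv2.INTER_CUBIC))
o=get_obs()
Rm=R.from_rotvec(o['tool_rot']).as_matrix()
for p in [(10,44,0),(10,57.5,0),(-10,44,0),(10,44,-19),(10,57.5,-19),(10,44,-38),(10,57.5,-38),(10,57.5,-61),(-10,57.5,0),(0,0,0)]:
    P=o['tool_pos']+Rm@(np.array(p)/1000); print(p,proj('wrist',P,o).round(),proj('side',P).round(1))
E
```

```text
(10, 44, 0) [339. 221.] [85.2 79.8]
(10, 57.5, 0) [365. 221.] [86.4 78.4]
(-10, 44, 0) [336. 256.] [92.8 79.4]
(10, 44, -19) [349. 235.] [83.5 72.7]
(10, 57.5, -19) [379. 235.] [84.8 71.4]
(10, 44, -38) [363. 253.] [81.8 65.6]
(10, 57.5, -38) [396. 253.] [83.1 64.4]
(10, 57.5, -61) [425. 284.] [81.1 55.6]
(-10, 57.5, 0) [362. 256.] [93.9 78.1]
(0, 0, 0) [253. 239.] [84.9 84.3]
```

View pics/w0z.png

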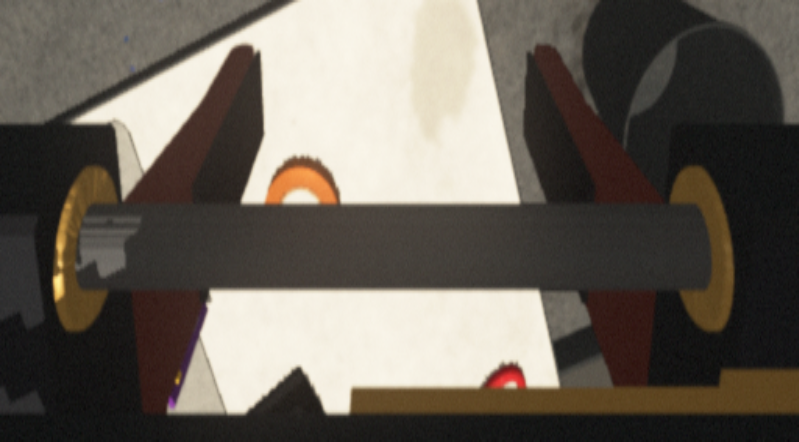

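View pics/s0g.png

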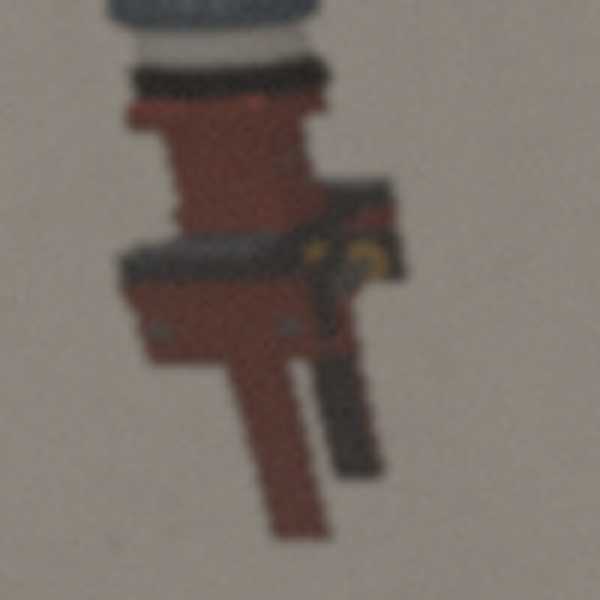

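```bash
python3 - <<'E'
from h import *
g=lambda x,y:(115+x/5.4-.4,165+y/5.4-.4)
for n,xy,z in [('gtab',g(147,88),.096),('rtab',g(177,225),.096),('ge1',g(80,112),.076),('ge2',g(250,73),.076),('re1',g(97,247),.076),('re2',g(275,210),.076)]: print(n,atz('top',xy,z).round(4))
for c in [(72,95),(288,50),(328,260),(118,303)]: print('rackcorner',atz('top',g(*c),.024 if 1 else 0).round(4))
for c in [(440,182),(600,167)]: print('barrel',atz('top',g(*c),.101).round(4))
for c in [(412,118),(642,98),(656,260),(428,282)]: print('dock',atz('top',g(*c),.003).round(4))
o=get_obs();print(R.from_rotvec(o['tool_rot']).as_matrix().round(3),o['tool_pos'],o['qpos'])
print(atz('top',(411,193),0),atz('top',(340,208),.3))
E
```

```text
gtab [0.5116 0.3694 0.096 ]
rtab [0.4535 0.3542 0.096 ]
ge1 [0.5029 0.402  0.076 ]
ge2 [0.5217 0.3294 0.076 ]
re1 [0.4446 0.392  0.076 ]
re2 [0.4624 0.3162 0.076 ]
rackcorner [0.5164 0.4182 0.024 ]
rackcorner [0.5394 0.3215 0.024 ]
rackcorner [0.4446 0.2998 0.024 ]
rackcorner [0.4229 0.3932 0.024 ]
barrel [0.4741 0.243  0.101 ]
barrel [0.4822 0.1756 0.101 ]
dock [0.5122 0.2667 0.003 ]
dock [0.5242 0.1611 0.003 ]
dock [0.4495 0.1526 0.003 ]
dock [0.4369 0.2567 0.003 ]
[[-0.941  0.337  0.   ]
 [ 0.337  0.941 -0.   ]
 [-0.     0.    -1.   ]] [0.20225396 0.56489408 0.2226483 ] [ 1.17029455e+00  9.10804481e-02  1.23069050e+00 -2.22199529e-05
  1.81981390e+00 -5.67040829e-02]
[ 0.5100169  -0.28379347  0.        ] [ 0.44447392 -0.04875448  0.3       ]
```

```bash
cat >> h.py <<'E'
def go(P,ang,step=3.9,ystep=6.5,o=None):
    """P world TCP target, ang = world angle (deg) of tool y. prints rows"""
    o=o or get_obs(); p=o['tool_pos'].copy(); Rm=R.from_rotvec(o['tool_rot']).as_matrix()
    a=np.degrees(np.arctan2(Rm[1,1],Rm[0,1])); dy=(ang-a+180)%360-180
    P=np.array(P); D=P-p; n=int(max(1,np.ceil(np.linalg.norm(D)*100/step),np.ceil(abs(dy)/ystep)))
    rows=[]
    for i in range(n):
        d=Rm.T@((p+D*(i+1)/n)-p-D*i/n)*100
        rows.append({"delta_pos":[round(float(v),2) for v in d],"yaw":round(-dy/n,2)})
        Rm=Rm@R.from_euler('z',-dy/n,degrees=True).as_matrix()
    print('t',round(o['time_s'],2),'pos',p.round(4),'a',round(a,2),'tilt',(Rm[:,2]).round(3),'F',o['wrist_force'].round(1),'w',round(o['gripper_width'],4))
    import json
    for i in range(0,n,5): print(json.dumps(rows[i:i+5]))
E
python3 - <<'E'
from h import *
go((.50,.364,.25),104)
E
```

```text
t 1.8 pos [0.2023 0.5649 0.2226] a 70.3 tilt [ 0. -0. -1.] F [-0.4  0.3  0.4] w 0.0877
[{"delta_pos": [-3.48, -0.89, -0.27], "yaw": -3.37}, {"delta_pos": [-3.42, -1.09, -0.27], "yaw": -3.37}, {"delta_pos": [-3.35, -1.29, -0.27], "yaw": -3.37}, {"delta_pos": [-3.27, -1.48, -0.27], "yaw": -3.37}, {"delta_pos": [-3.18, -1.67, -0.27], "yaw": -3.37}]
[{"delta_pos": [-3.07, -1.86, -0.27], "yaw": -3.37}, {"delta_pos": [-2.96, -2.04, -0.27], "yaw": -3.37}, {"delta_pos": [-2.83, -2.21, -0.27], "yaw": -3.37}, {"delta_pos": [-2.7, -2.37, -0.27], "yaw": -3.37}, {"delta_pos": [-2.56, -2.52, -0.27], "yaw": -3.37}]
```

Call:
send_rows(rows=[{"delta_pos": [-3.5,-0.9,-0.27],"yaw": -3.4},{"delta_pos": [-3.4,-1.1,-0.27],"yaw": -3.4},{"delta_pos": [-3.35,-1.3,-0.27],"yaw": -3.4},{"delta_pos": [-3.25,-1.5,-0.27],"yaw": -3.4},{"delta_pos": [-3.2,-1.7,-0.27],"yaw": -3.4}])

```text
time_s: 2.22
tool_pos: [0.3521, 0.4629, 0.2364]
tool_rot: [0.068, 3.141, 0.0]
wrist_force: [0.5, 0.3, 0.4]
gripper_width: 0.088
```

Call:
send_rows(rows=[{"delta_pos": [-3.1,-1.85,-0.27],"yaw": -3.4},{"delta_pos": [-3.0,-2.05,-0.27],"yaw": -3.4},{"delta_pos": [-2.8,-2.2,-0.27],"yaw": -3.4},{"delta_pos": [-2.7,-2.4,-0.27],"yaw": -3.4},{"delta_pos": [-2.55,-2.5,-0.27],"yaw": -3.4}])

```text
time_s: 2.63
tool_pos: [0.5019, 0.3626, 0.2499]
tool_rot: [-0.396, 3.116, 0.0]
wrist_force: [0.2, 0.6, 0.6]
gripper_width: 0.0876
```

Call:
send_rows(rows=[{"delta_pos": [0,0,0],"yaw": 0},{"delta_pos": [0,0,0],"yaw": 0}])

```text
time_s: 2.8
tool_pos: [0.5019, 0.3626, 0.2492]
tool_rot: [0.385, -3.117, 0.0]
wrist_force: [-0.3, 0.2, -0.3]
gripper_width: 0.088
```

```bash
python3 - <<'E'
from h import *
o=get_obs()
go((.50,.364,.25),104)
pic('wrist','w1',None,1.5)
for t in ['card_tab','blank_tab','rack']:
    l=landmark_of('wrist',t); print(t,[(np.round(a['xy'],1).tolist(),round(a['conf'],2)) for a in l][:3])
E
```

```text
t 2.8 pos [0.5019 0.3626 0.2492] a 104.09 tilt [-0.001 -0.    -1.   ] F [-0.3  0.2 -0.3] w 0.088
[{"delta_pos": [0.15, 0.18, -0.08], "yaw": 0.09}]
card_tab [([259.1, 181.9], 0.62), ([71.1, 110.5], 0.32)]
blank_tab [([258.8, 122.8], 0.59)]
rack [([254.8, 143.2], 0.67), ([257.9, 166.7], 0.18)]
```

View pics/w1.png

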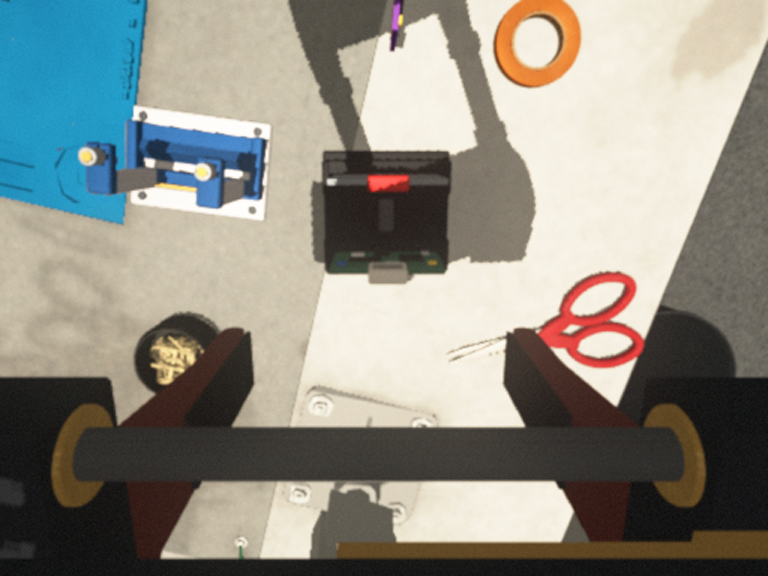

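```bash
python3 - <<'E'
from h import *
import pickle
o=get_obs(); pickle.dump(o,open('o1.pkl','wb'))
im=cv2.imread('pics/w1.png')
cv2.imwrite('pics/w1r.png',cv2.resize(im[140:290,300:470],None,fx=4,fy=4,interpolation=cv2.INTER_CUBIC))
cv2.imwrite('pics/w1d.png',cv2.resize(im[95:230,70:280],None,fx=3.8,fy=3.8,interpolation=cv2.INTER_CUBIC))
for n,xy,z in [('gtab',(259.1,181.9),.083),('gt',(259.5,178),.096),('btab',(258.8,122.8),.083),('b1',(87/1.5,156/1.5),.101),('b2',(203/1.5,172/1.5),.101)]: print(n,atz('wrist',xy,z,o).round(4))
E
```

```text
gtab [0.5068 0.3738 0.083 ]
gt [0.5    0.3721 0.096 ]
btab [0.4501 0.3586 0.083 ]
b1 [0.4777 0.1786 0.101 ]
b2 [0.4698 0.2476 0.101 ]
```

View pics/w1r.png

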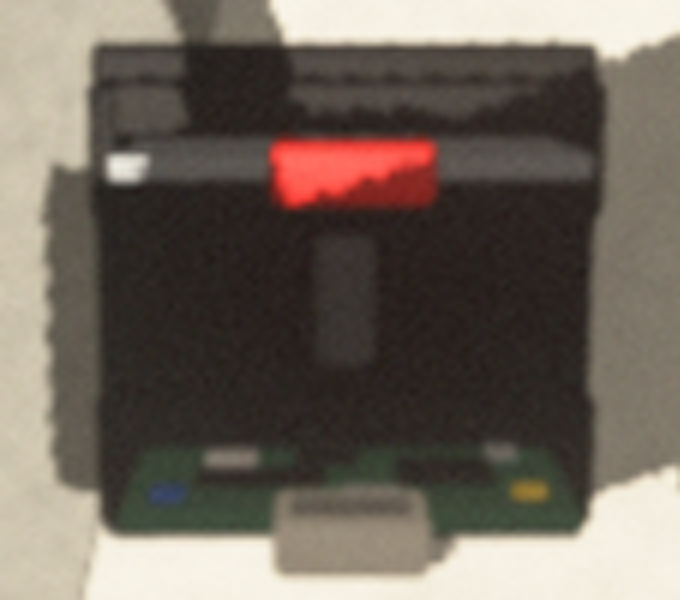

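View pics/w1d.png

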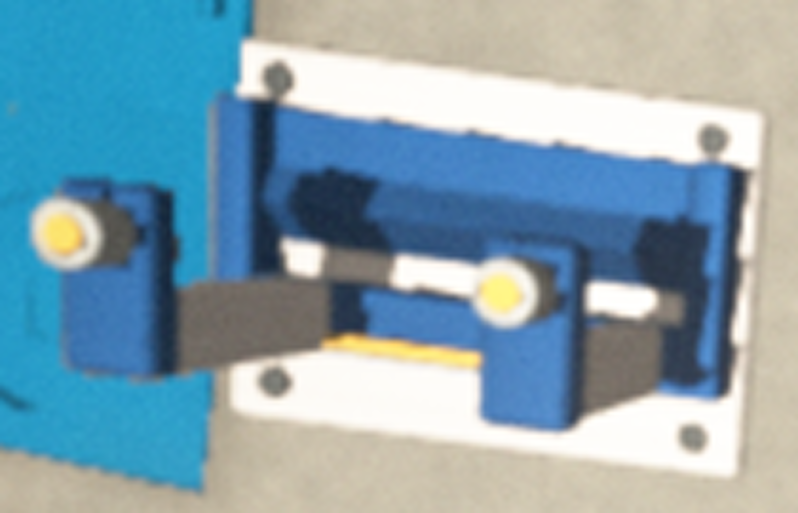

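```bash
python3 - <<'E'
from h import *
import pickle
o=pickle.load(open('o1.pkl','rb'))
r=lambda x,y:((300+(x+.5)/4)/1.5-.5,(140+(y+.5)/4)/1.5-.5)
d=lambda x,y:((70+(x+.5)/3.8)/1.5-.5,(95+(y+.5)/3.8)/1.5-.5)
W=lambda xy,z:atz('wrist',xy,z,o).round(4)
print('tab top',W(r(352,545),.096)); 
print('shoulders',W(r(105,530),.076),W(r(590,530),.076))
print('red',W(r(352,165),.096))
for c in [(95,45),(598,48)]: print('rack near top corner',W(r(*c),.0235))
print('barrels',W(d(63,235),.101),W(d(500,293),.101))
for c in [(240,42),(765,112),(738,475),(232,410)]: print('plate',W(d(*c),.001))
print('lipfront inner',W(d(250,100),.018),W(d(735,170),.018))
print('floor edge',W(d(290,258),.006),W(d(680,305),.006))
Rm=R.from_rotvec(o['tool_rot']).as_matrix()
E
```

```text
tab top [0.5059 0.3724 0.096 ]
shoulders [0.5185 0.3321 0.076 ] [0.4979 0.413  0.076 ]
red [0.4474 0.3571 0.096 ]
rack near top corner [0.4415 0.3073 0.0235]
rack near top corner [0.4187 0.3987 0.0235]
barrels [0.478 0.178 0.101] [0.4698 0.2463 0.101 ]
plate [0.4455 0.1545 0.001 ]
plate [0.4324 0.2609 0.001 ]
plate [0.5072 0.2698 0.001 ]
plate [0.5203 0.1623 0.001 ]
lipfront inner [0.4552 0.1658 0.018 ] [0.4447 0.2608 0.018 ]
floor edge [0.485  0.1723 0.006 ] [0.4745 0.2522 0.006 ]
```

```bash
python3 - <<'E'
from h import *
go((.495,.213,.20),97)
E
```

```text
t 3.0 pos [0.4996 0.3648 0.2497] a 104.37 tilt [-0.  0. -1.] F [0.  0.2 0.9] w 0.0877
[{"delta_pos": [0.84, -2.92, 0.99], "yaw": 1.47}, {"delta_pos": [0.77, -2.94, 0.99], "yaw": 1.47}, {"delta_pos": [0.69, -2.96, 0.99], "yaw": 1.47}, {"delta_pos": [0.61, -2.98, 0.99], "yaw": 1.47}, {"delta_pos": [0.54, -2.99, 0.99], "yaw": 1.47}]
```

Call:
send_rows(rows=[{"delta_pos": [0.8,-2.9,1.0],"yaw": 1.5},{"delta_pos": [0.75,-2.95,1.0],"yaw": 1.5},{"delta_pos": [0.7,-2.95,1.0],"yaw": 1.5},{"delta_pos": [0.6,-3.0,1.0],"yaw": 1.5},{"delta_pos": [0.55,-3.0,1.0],"yaw": 1.5}])

```text
time_s: 3.42
tool_pos: [0.4951, 0.212, 0.1993]
tool_rot: [-0.188, 3.135, 0.0]
wrist_force: [0.2, -0.0, -0.8]
gripper_width: 0.0877
```

Call:
send_rows(rows=[{"delta_pos": [0,0,0],"yaw": 0},{"delta_pos": [0,0,0],"yaw": 0}])

```text
time_s: 3.58
tool_pos: [0.4954, 0.2119, 0.1994]
tool_rot: [0.185, -3.136, -0.0]
wrist_force: [0.2, 0.7, 0.3]
gripper_width: 0.0876
```

```bash
python3 - <<'E'
from h import *
import pickle
o=get_obs(); print(o['tool_pos'],o['qpos'])
im=pic('wrist','w2',None,1.5); cv2.imwrite('pics/w2raw.png',im[...,::-1])
o2=get_obs();print(o2['tool_pos'],o2['qpos']); pickle.dump((o,o2),open('o2.pkl','wb'))
for t in ['slot','hook_left','hook_right']:
    l=landmark_of('wrist',t); print(t,[(np.round(a['xy'],1).tolist(),round(a['conf'],2)) for a in l][:3])
    print(get_obs()['tool_pos'])
E
```

```text
[0.49537754 0.21193536 0.19943522] [ 3.40872787e-01 -7.69670220e-02  1.44053741e+00  3.85340831e-04
  1.77834033e+00 -1.34800637e+00]
[0.49573207 0.21290495 0.20012325] [ 3.42160348e-01 -7.61429039e-02  1.43854048e+00  6.83855602e-04
  1.77830921e+00 -1.34793438e+00]
slot [([254.0, 157.3], 0.77)]
[0.49596659 0.21339463 0.20045344]
hook_left [([289.9, 172.4], 0.66)]
[0.49608673 0.21362575 0.20051938]
hook_right [([214.2, 169.2], 0.85), ([392.1, 195.9], 0.29)]
[0.49616426 0.2136199  0.20038489]
```

View pics/w2.png

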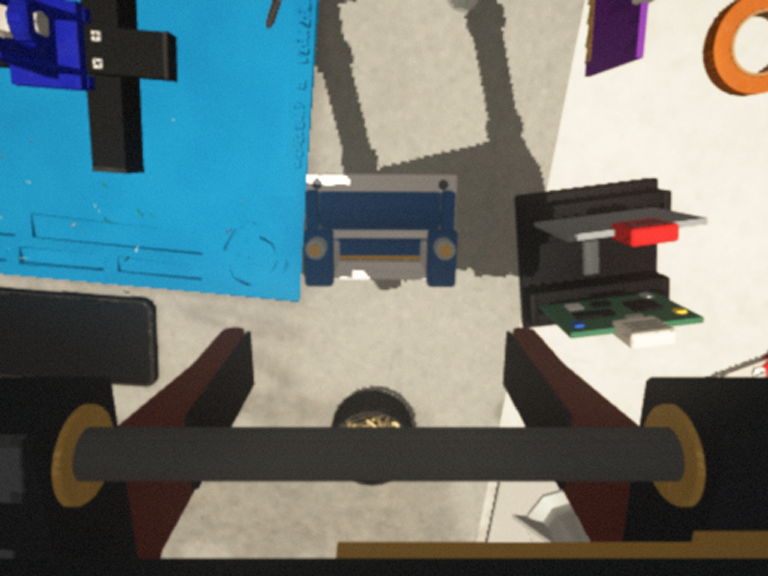

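```bash
python3 - <<'E'
import cv2
im=cv2.imread('pics/w2raw.png')
cv2.imwrite('pics/w2d.png',cv2.resize(im[112:194,198:310],None,fx=7,fy=7,interpolation=cv2.INTER_CUBIC))
cv2.imwrite('pics/w2t.png',cv2.resize(im[115:240,340:480],None,fx=4,fy=4,interpolation=cv2.INTER_CUBIC))
E
```

```text
(no output)
```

View pics/w2d.png

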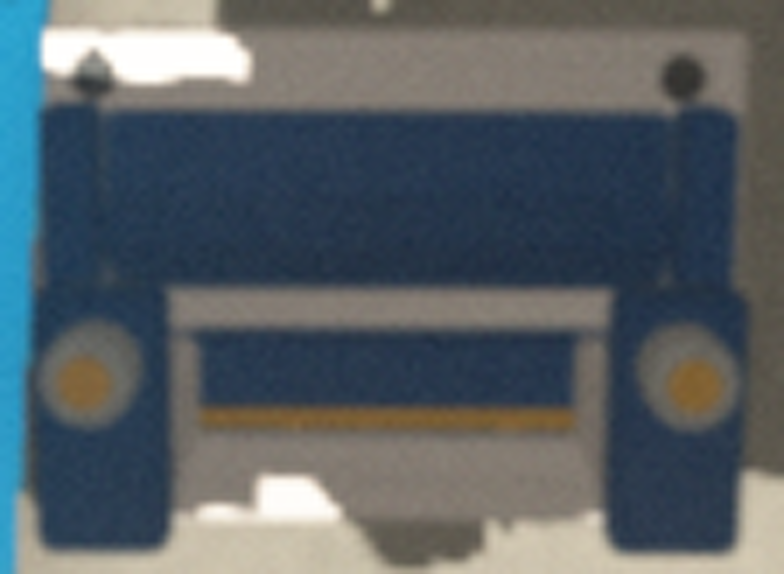

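View pics/w2t.png

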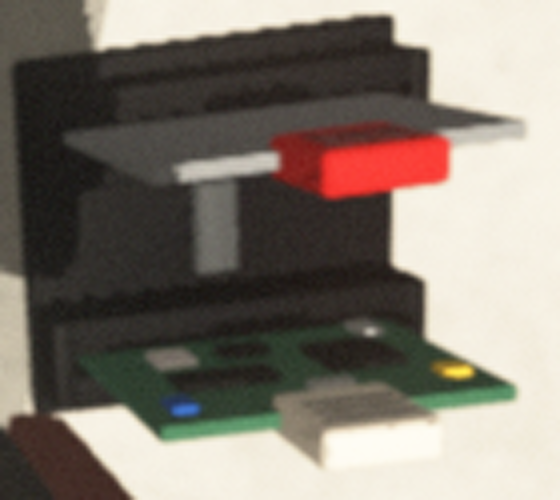

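```bash
python3 - <<'E'
from h import *
import pickle
o,o2=pickle.load(open('o2.pkl','rb'))
d=lambda x,y:(198+(x+.5)/7-.5,112+(y+.5)/7-.5)
t=lambda x,y:(340+(x+.5)/4-.5,115+(y+.5)/4-.5)
W=lambda xy,z:atz('wrist',xy,z,o).round(4)
print('slot',W(d(389,309),.006),'front',W(d(389,290),.006),'rear',W(d(389,328),.006))
print('floor ends front',W(d(100,290),.006),W(d(680,290),.006))
print('barrels',W(d(82,384),.101),W(d(695,384),.101))
print('hooks inner front/back',W(d(168,290),.0895),W(d(607,290),.0895),W(d(168,548),.0895))
print('tab',W(t(382,445),.096),'red',W(t(385,170),.096))
E
```

```text
slot [0.4822 0.2113 0.006 ] front [0.4793 0.2109 0.006 ] rear [0.4851 0.2116 0.006 ]
floor ends front [0.4844 0.1671 0.006 ] [0.4741 0.2551 0.006 ]
barrels [0.4798 0.1756 0.101 ] [0.4717 0.2444 0.101 ]
hooks inner front/back [0.4699 0.1835 0.0895] [0.4639 0.2344 0.0895] [0.5009 0.1864 0.0895]
tab [0.5094 0.3691 0.096 ] red [0.4521 0.3547 0.096 ]
```

```bash
python3 - <<'E'
from h import *
go((.509,.3695,.20),104)
E
```

```text
t 3.78 pos [0.4962 0.2136 0.2004] a 96.93 tilt [ 0.001  0.001 -1.   ] F [0.2 0.6 0.6] w 0.0879
[{"delta_pos": [-0.63, 3.06, 0.01], "yaw": -1.41}, {"delta_pos": [-0.71, 3.05, 0.01], "yaw": -1.41}, {"delta_pos": [-0.78, 3.03, 0.01], "yaw": -1.41}, {"delta_pos": [-0.86, 3.01, 0.01], "yaw": -1.41}, {"delta_pos": [-0.93, 2.99, 0.01], "yaw": -1.41}]
```

Call:
send_rows(rows=[{"delta_pos": [-0.63,3.06,0],"yaw": -1.4},{"delta_pos": [-0.7,3.05,0],"yaw": -1.4},{"delta_pos": [-0.78,3.03,0],"yaw": -1.4},{"delta_pos": [-0.85,3.0,0],"yaw": -1.4},{"delta_pos": [-0.92,3.0,0],"yaw": -1.4}], claw=5.0)

```text
time_s: 4.2
tool_pos: [0.5088, 0.3708, 0.1999]
tool_rot: [-0.382, 3.118, 0.001]
wrist_force: [0.8, -0.3, 0.4]
gripper_width: 0.0577
```

Call:
send_rows(rows=[{"delta_pos": [0,0,2.2],"yaw": 0},{"delta_pos": [0,0,2.2],"yaw": 0},{"delta_pos": [0,0,2.0],"yaw": 0},{"delta_pos": [0,0,0],"yaw": 0},{"delta_pos": [0,0,0],"yaw": 0}])

```text
time_s: 4.62
tool_pos: [0.5083, 0.3687, 0.1346]
tool_rot: [0.38, -3.116, 0.002]
wrist_force: [-0.2, -0.1, 0.9]
gripper_width: 0.0499
```

```bash
python3 - <<'E'
from h import *
o=get_obs()
im=pic('wrist','w3',None,1.5);pic('side','s3',(140,100,290,210),5)
for q in [(.509,.3695,.096)]: print(proj('wrist',q,o)*1.5)
go((.509,.3695,.080),104)
E
```

```text
[380.68081404 324.80529781]
t 4.72 pos [0.5096 0.3688 0.1375] a 103.84 tilt [ 0.002  0.001 -1.   ] F [-0.2 -1.3  0.3] w 0.05
[{"delta_pos": [0.02, 0.04, 2.88], "yaw": -0.08}, {"delta_pos": [0.02, 0.04, 2.88], "yaw": -0.08}]
```

View pics/w3.png

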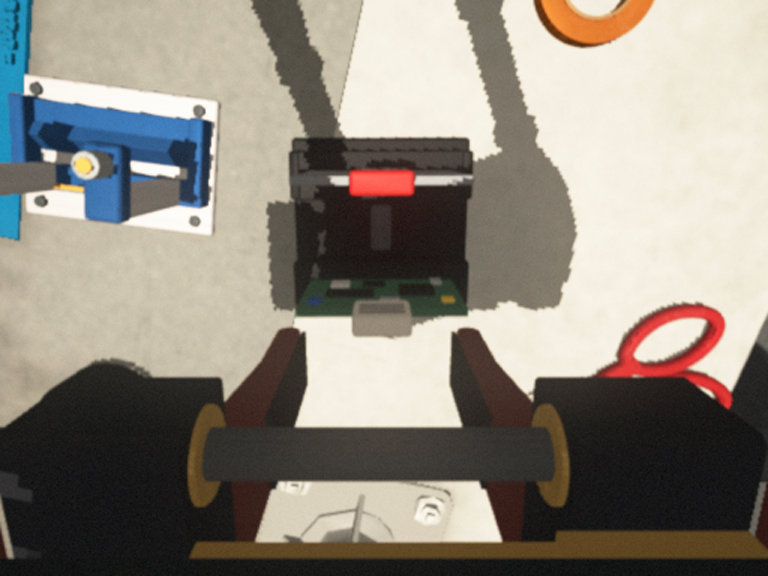

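View pics/s3.png

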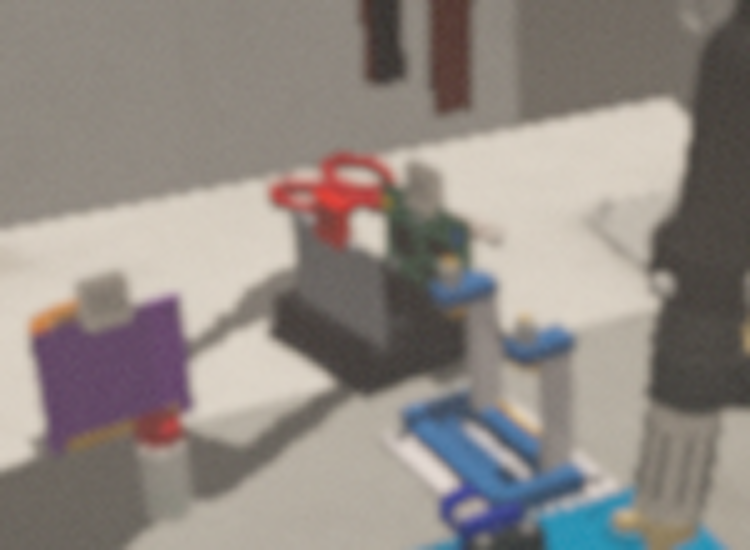

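Call:
send_rows(rows=[{"delta_pos": [0,0.05,2.0],"yaw": 0},{"delta_pos": [0,0,2.0],"yaw": 0},{"delta_pos": [0,0,1.2],"yaw": 0},{"delta_pos": [0,0,0.55],"yaw": 0},{"delta_pos": [0,0,0],"yaw": 0}])

```text
time_s: 5.13
tool_pos: [0.5088, 0.3682, 0.0775]
tool_rot: [0.377, -3.118, 0.001]
wrist_force: [-0.2, -0.4, 0.2]
gripper_width: 0.0502
```

Call:
send_rows(rows=[{"delta_pos": [0,0,0],"yaw": 0},{"delta_pos": [0,0,0],"yaw": 0},{"delta_pos": [0,0,0],"yaw": 0},{"delta_pos": [0,0,0],"yaw": 0},{"delta_pos": [0,0,0],"yaw": 0}], claw=0)

```text
time_s: 5.55
tool_pos: [0.5095, 0.3687, 0.0792]
tool_rot: [-0.377, 3.117, 0.001]
wrist_force: [-0.9, 0.5, 3.0]
gripper_width: 0.0258
```

```bash
python3 - <<'E'
from h import *
o=get_obs()
im=pic('wrist','w4',None,1.5)
go((.509,.3695,.080),104)
E
```

```text
t 5.6 pos [0.5095 0.3687 0.0792] a 103.81 tilt [ 0.002  0.001 -1.   ] F [0.4 1.4 2.9] w 0.0257
[{"delta_pos": [0.03, 0.09, -0.08], "yaw": -0.19}]
```

View pics/w4.png

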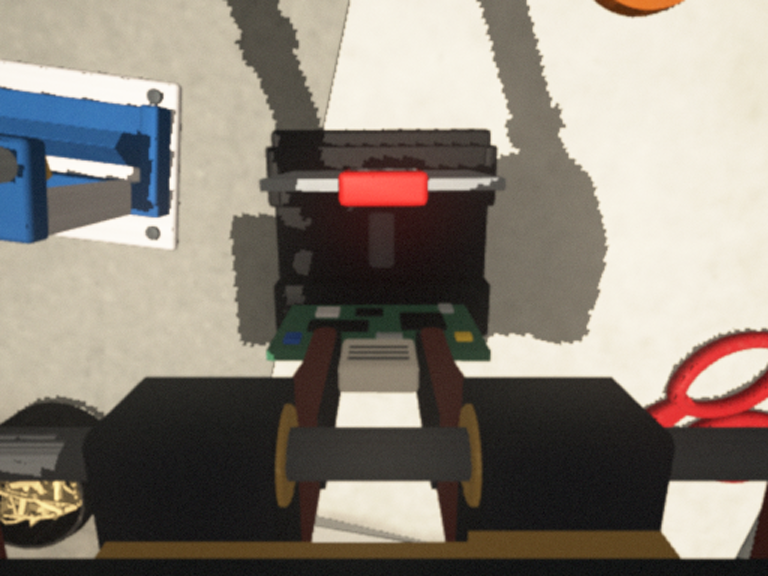

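Call:
send_rows(rows=[{"delta_pos": [0,0,-0.5],"yaw": 0},{"delta_pos": [0,0,-0.5],"yaw": 0},{"delta_pos": [0,0,-0.45],"yaw": 0},{"delta_pos": [0,0,0],"yaw": 0},{"delta_pos": [0,0,0],"yaw": 0}])

```text
time_s: 6.02
tool_pos: [0.5092, 0.3685, 0.0932]
tool_rot: [-0.377, 3.118, 0.001]
wrist_force: [0.5, 0.7, -0.4]
gripper_width: 0.0258
```

```bash
python3 - <<'E'
from h import *
o=get_obs()
im=pic('wrist','w5',None,1.5);pic('side','s5',(140,100,290,210),5)
go((.509,.3695,.080),104)
E
```

```text
t 6.12 pos [0.509  0.3683 0.0924] a 103.8 tilt [-0. -0. -1.] F [ 0.7 -0.2  0.3] w 0.0257
[{"delta_pos": [-0.03, 0.11, 1.24], "yaw": -0.2}]
```

View pics/s5.png

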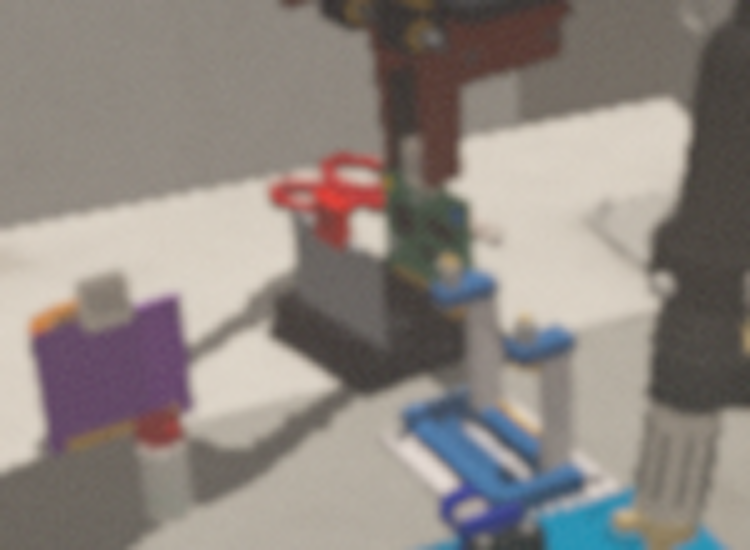

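View pics/w5.png

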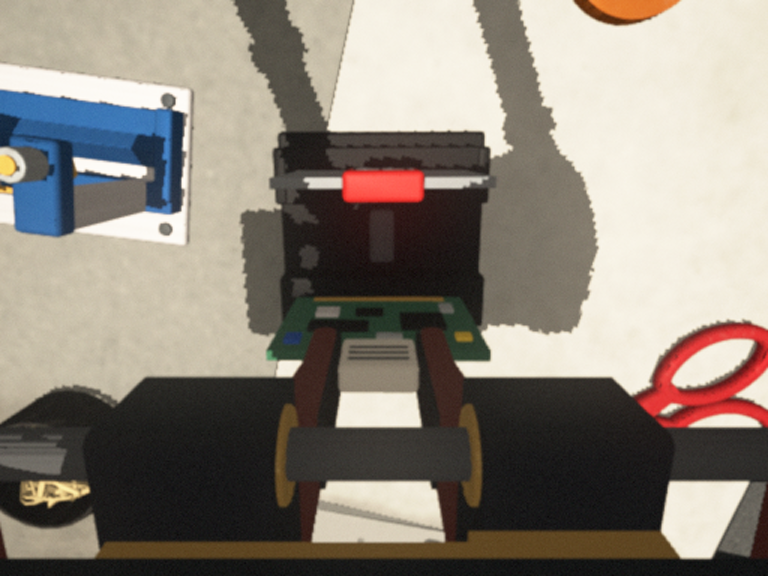

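Call:
send_rows(rows=[{"delta_pos": [0,0,-0.1],"yaw": 0},{"delta_pos": [0.4,0,0],"yaw": 0},{"delta_pos": [0.4,0,0.02],"yaw": 0},{"delta_pos": [0.35,0,0.03],"yaw": 0},{"delta_pos": [0.35,0,0.04],"yaw": 0}])

```text
time_s: 6.53
tool_pos: [0.4944, 0.3647, 0.0928]
tool_rot: [-0.377, 3.118, 0.0]
wrist_force: [1.9, 0.4, -1.5]
gripper_width: 0.0255
```

```bash
python3 - <<'E'
from h import *
im=pic('wrist','w6',None,1.5)
go((.509,.3695,.080),104)
E
```

```text
t 6.58 pos [0.4939 0.3646 0.0928] a 103.81 tilt [ 0. -0. -1.] F [ 4.   0.4 -0.3] w 0.0255
[{"delta_pos": [-1.58, 0.11, 1.28], "yaw": -0.19}]
```

View pics/w6.png

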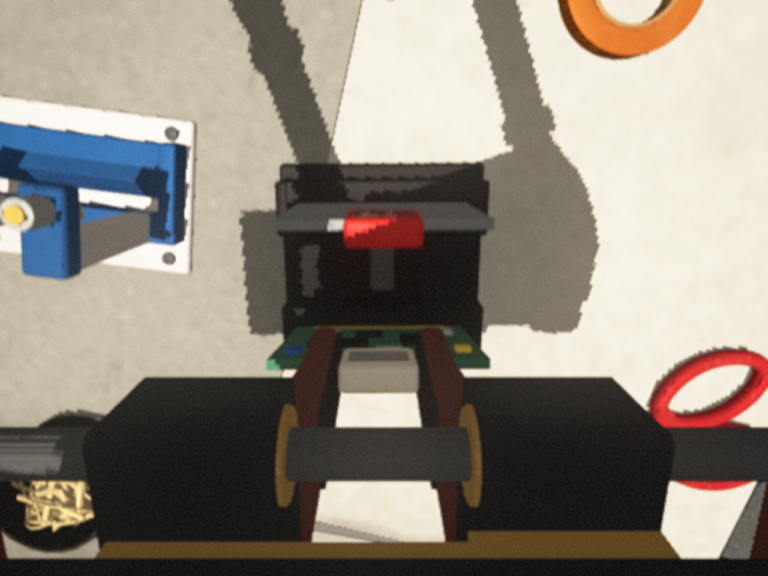

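Call:
send_rows(rows=[{"delta_pos": [0.4,0,0.08],"yaw": 0},{"delta_pos": [0.4,0,0.1],"yaw": 0},{"delta_pos": [0.4,0,0.11],"yaw": 0},{"delta_pos": [0.4,0,0.12],"yaw": 0},{"delta_pos": [0.4,0,0.13],"yaw": 0}])

```text
time_s: 7.0
tool_pos: [0.4748, 0.36, 0.0876]
tool_rot: [-0.377, 3.118, 0.0]
wrist_force: [2.6, 0.0, 0.7]
gripper_width: 0.0258
```

Call:
send_rows(rows=[{"delta_pos": [0,0,0],"yaw": 0},{"delta_pos": [0,0,0],"yaw": 0}])

```text
time_s: 7.17
tool_pos: [0.4747, 0.36, 0.0874]
tool_rot: [0.378, -3.118, -0.0]
wrist_force: [1.5, -0.1, 1.6]
gripper_width: 0.0253
```

```bash
python3 - <<'E'
from h import *
im=pic('wrist','w7',None,1.5);pic('side','s7',(140,100,290,210),5)
go((.509,.3695,.080),104)
E
```

```text
t 7.27 pos [0.4748 0.3601 0.0873] a 103.81 tilt [-0.001 -0.    -1.   ] F [0.9 0.3 0.5] w 0.0259
[{"delta_pos": [-3.54, 0.1, 0.73], "yaw": -0.19}]
```

View pics/w7.png

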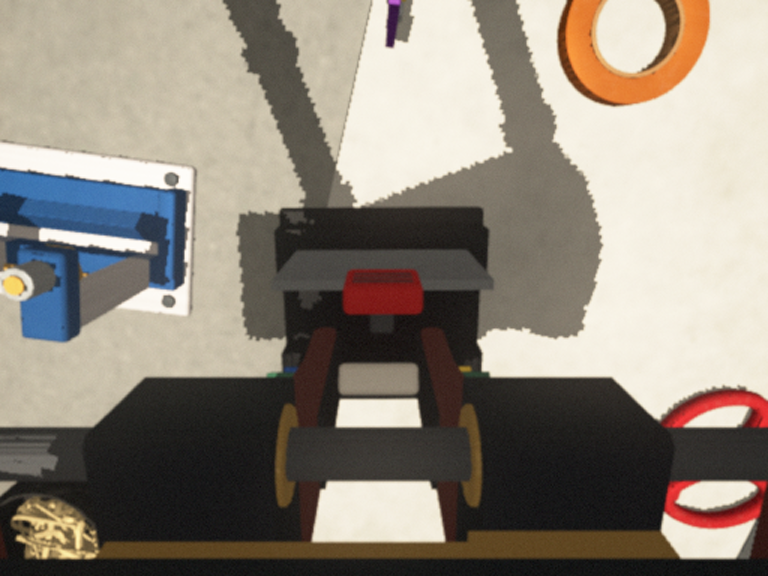

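View pics/s7.png

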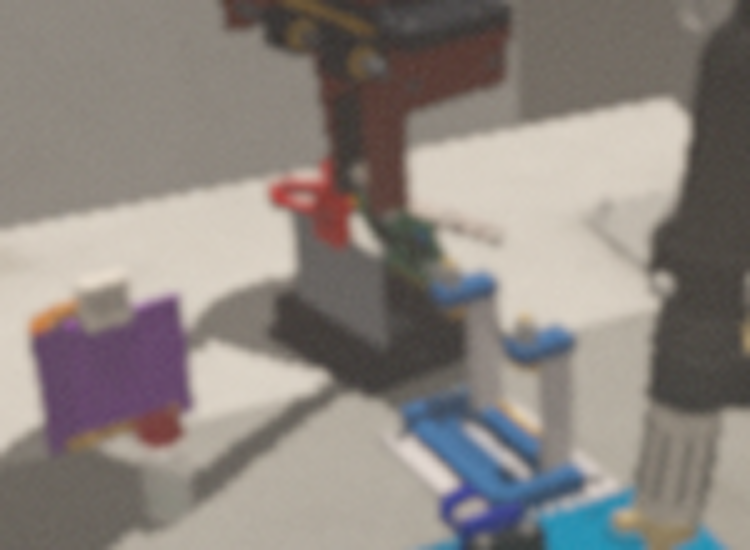

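```bash
python3 - <<'E'
from h import *
o=get_obs(); 
o['tool_pos']=o['tool_pos']+[0,0,.105]
go((.4058,.2019,.195),97,o=o,step=3.3)
E
```

```text
t 7.27 pos [0.4748 0.3601 0.1923] a 103.81 tilt [-0.001 -0.    -1.   ] F [0.9 0.3 0.5] w 0.0259
[{"delta_pos": [1.75, -2.29, -0.04], "yaw": 1.14}, {"delta_pos": [1.7, -2.32, -0.04], "yaw": 1.14}, {"delta_pos": [1.65, -2.35, -0.04], "yaw": 1.14}, {"delta_pos": [1.61, -2.39, -0.04], "yaw": 1.14}, {"delta_pos": [1.56, -2.42, -0.04], "yaw": 1.14}]
[{"delta_pos": [1.51, -2.45, -0.04], "yaw": 1.14}]
```

Call:
send_rows(rows=[{"delta_pos": [0,0,-1.0],"yaw": 0},{"delta_pos": [0,0,-2.0],"yaw": 0},{"delta_pos": [0,0,-2.5],"yaw": 0},{"delta_pos": [0,0,-2.5],"yaw": 0},{"delta_pos": [0,0,-2.5],"yaw": 0}])

```text
time_s: 7.68
tool_pos: [0.4743, 0.3598, 0.1933]
tool_rot: [0.377, -3.116, 0.001]
wrist_force: [0.5, 1.0, -0.2]
gripper_width: 0.0256
```

Call:
send_rows(rows=[{"delta_pos": [1.75,-2.3,0],"yaw": 1.1},{"delta_pos": [1.7,-2.3,0],"yaw": 1.2},{"delta_pos": [1.65,-2.35,0],"yaw": 1.1},{"delta_pos": [1.6,-2.4,0],"yaw": 1.1},{"delta_pos": [1.55,-2.4,0],"yaw": 1.2}])

```text
time_s: 8.1
tool_pos: [0.4165, 0.2272, 0.1924]
tool_rot: [0.221, -3.132, 0.0]
wrist_force: [-0.0, -1.5, -0.5]
gripper_width: 0.0257
```

Call:
send_rows(rows=[{"delta_pos": [1.5,-2.45,0],"yaw": 1.1},{"delta_pos": [0,0,2.0],"yaw": 0},{"delta_pos": [0,0,2.0],"yaw": 0},{"delta_pos": [0,0,0],"yaw": 0},{"delta_pos": [0,0,0],"yaw": 0}])

```text
time_s: 8.52
tool_pos: [0.4054, 0.2017, 0.1517]
tool_rot: [0.192, -3.133, 0.001]
wrist_force: [0.3, -0.3, -0.7]
gripper_width: 0.0255
```

```bash
python3 - <<'E'
from h import *
o=get_obs()
im=pic('wrist','w8',None,1.5);im=pic('side','s8',(160,100,300,210),5)
go((.4058,.2019,.1536),97)
th=np.radians(26.4)
a=np.array([np.cos(np.radians(7)),np.sin(np.radians(7)),0]);b=np.array([-a[1],a[0],0])
P=o['tool_pos']+[0,0,.0084]
u=-np.sin(th)*a+[0,0,np.cos(th)]
F=P-.0816*u
for n,v in [('footL',F+.04*b),('footR',F-.04*b),('shL',F+.04*b+.07*u),('shR',F-.04*b+.07*u),('tabtop',F+.09*u)]:
    print(n,v.round(3),'wrist*1.5',(proj('wrist',v,o)*1.5).round(),'s8',((proj('side',v)-[160,100])*5).round())
E
```

```text
t 8.62 pos [0.4065 0.2023 0.1535] a 97.02 tilt [ 0.  0. -1.] F [-0.4  0.5 -0.4] w 0.0257
[{"delta_pos": [0.07, -0.03, -0.01], "yaw": 0.02}]
footL [0.437 0.246 0.087] wrist*1.5 [461. 375.] s8 [280. 303.]
footR [0.446 0.166 0.087] wrist*1.5 [298. 375.] s8 [365. 370.]
shL [0.406 0.242 0.15 ] wrist*1.5 [493. 370.] s8 [211. 199.]
shR [0.415 0.163 0.15 ] wrist*1.5 [266. 370.] s8 [296. 262.]
tabtop [0.402 0.201 0.168] wrist*1.5 [380. 368.] s8 [231. 197.]
```

View pics/s8.png

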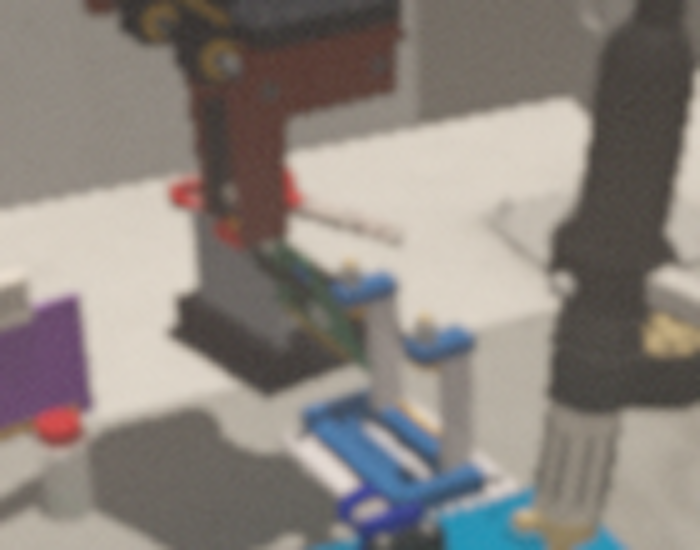

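View pics/w8.png

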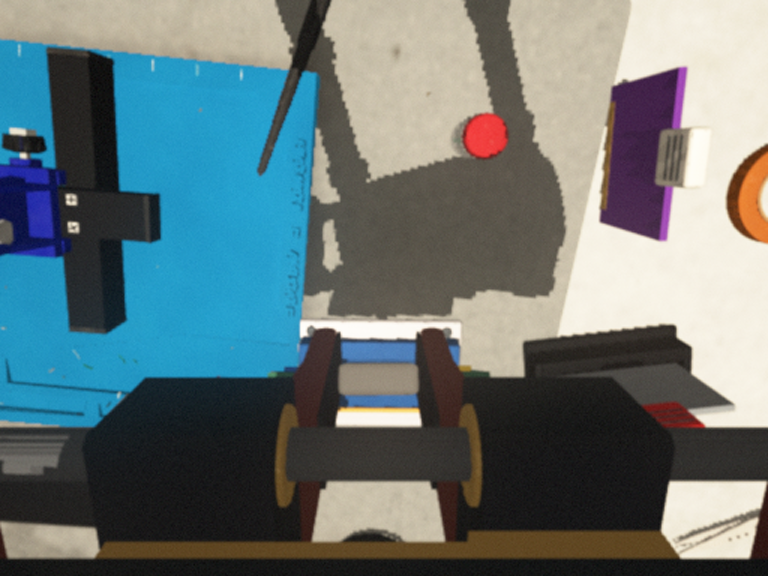

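Call:
send_rows(rows=[{"delta_pos": [-0.72,0,1.5],"yaw": 0},{"delta_pos": [-0.72,0,1.5],"yaw": 0},{"delta_pos": [-0.72,0,1.5],"yaw": 0},{"delta_pos": [-0.72,0,1.5],"yaw": 0},{"delta_pos": [-0.72,0,1.5],"yaw": 0}])

```text
time_s: 9.03
tool_pos: [0.4431, 0.207, 0.0782]
tool_rot: [-0.193, 3.134, 0.001]
wrist_force: [0.7, -0.9, -0.4]
gripper_width: 0.0258
```

Call:
send_rows(rows=[{"delta_pos": [0,0,0],"yaw": 0},{"delta_pos": [0,0,0],"yaw": 0}])

```text
time_s: 9.2
tool_pos: [0.4424, 0.2066, 0.078]
tool_rot: [0.192, -3.135, 0.0]
wrist_force: [-0.6, -0.4, 0.1]
gripper_width: 0.0257
```

```bash
cat >> h.py <<'E'
S=np.array([.482,.2113,.006]);AX=np.array([np.cos(np.radians(7)),np.sin(np.radians(7)),0]);BY=np.array([-AX[1],AX[0],0])
def slotpos(o):
    d=o['tool_pos']-S; return np.array([d@AX,d@BY,d[2]])*1000
E
python3 - <<'E'
from h import *
o=get_obs()
im=pic('wrist','w9',None,1.5);im=pic('side','s9',(180,110,310,210),6)
print(slotpos(o),o['wrist_force'],o['time_s'])
th=np.radians(26.4);a=AX;b=BY
P=o['tool_pos']+[0,0,.0084]
u=-np.sin(th)*a+[0,0,np.cos(th)]
F=P-.0816*u
for n,v in [('footL',F+.04*b),('footR',F-.04*b),('shL',F+.04*b+.07*u),('shR',F-.04*b+.07*u),('tabtop',F+.09*u)]:
    print(n,v.round(3),'wrist*1.5',(proj('wrist',v,o)*1.5).round(),'s9',((proj('side',v)-[180,110])*6).round())
E
```

```text
[-39.88679118   0.19111998  72.01405371] [-0.57274285 -0.3917421   0.10678174] 9.2
footL [0.474 0.251 0.013] wrist*1.5 [461. 375.] s9 [303. 434.]
footR [0.483 0.171 0.013] wrist*1.5 [298. 375.] s9 [405. 518.]
shL [0.443 0.247 0.076] wrist*1.5 [493. 370.] s9 [230. 323.]
shR [0.452 0.168 0.076] wrist*1.5 [266. 370.] s9 [332. 404.]
tabtop [0.439 0.206 0.094] wrist*1.5 [380. 368.] s9 [257. 328.]
```

View pics/s9.png

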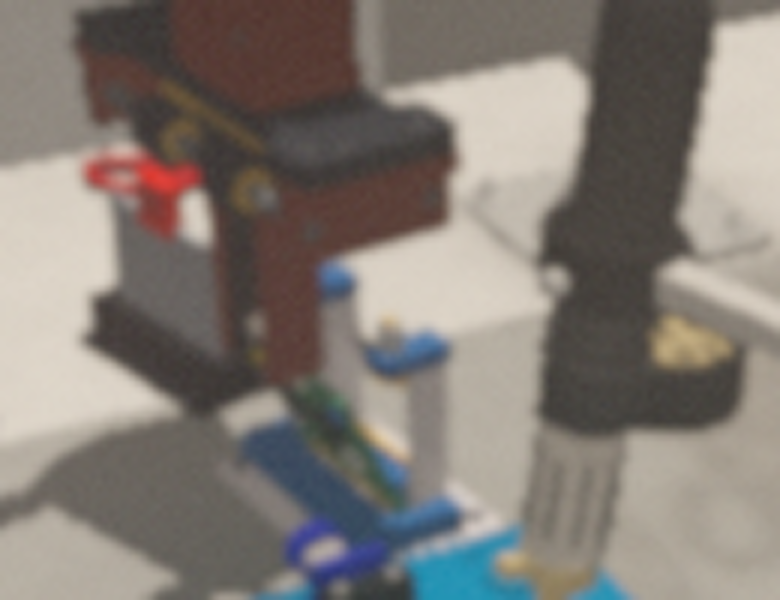

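View pics/w9.png

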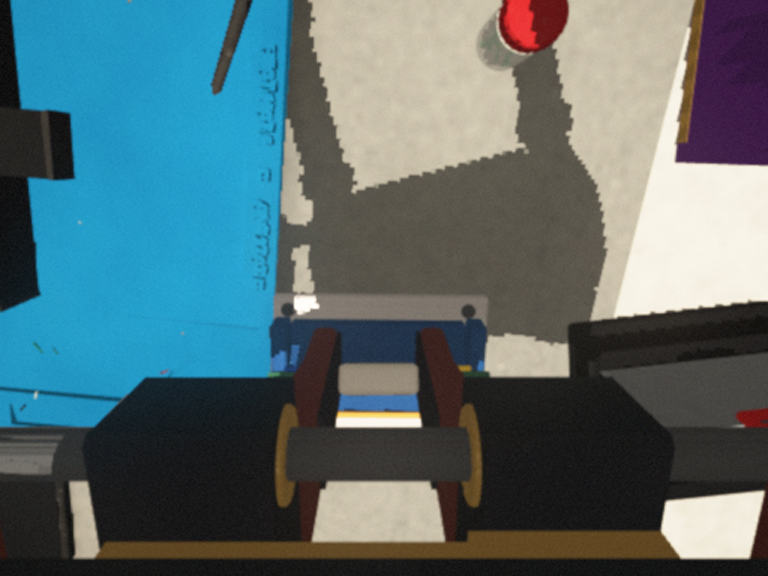

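Call:
send_rows(rows=[{"delta_pos": [-0.15,0,0.2],"yaw": 0},{"delta_pos": [-0.1,0,0.2],"yaw": 0},{"delta_pos": [-0.05,0,0.1],"yaw": 0},{"delta_pos": [0,0,0],"yaw": 0}])

```text
time_s: 9.63
tool_pos: [0.4453, 0.2069, 0.0731]
tool_rot: [-0.192, 3.135, 0.001]
wrist_force: [-1.5, 0.1, 2.3]
gripper_width: 0.0256
```

Call:
send_rows(rows=[{"delta_pos": [0,0,0.1],"yaw": 0},{"delta_pos": [0,0,0],"yaw": 0}])

```text
time_s: 9.8
tool_pos: [0.4453, 0.2069, 0.073]
tool_rot: [-0.192, 3.134, 0.001]
wrist_force: [-2.1, -0.6, 7.3]
gripper_width: 0.0256
```

```bash
python3 - <<'E'
from h import *
o=get_obs();print(slotpos(o),o['wrist_force'],o['torque'],o['time_s'])
E
```

```text
[-36.95449375   0.09614458  66.97441576] [-2.1211201  -0.63187167  7.28813885] [-0.07751065  0.57061428 -0.01510379] 9.8
```

```bash
python3 - <<'E'
from h import *
o=get_obs()
im=pic('side','s10',(180,110,310,210),6);im=pic('top','t10',(150,150,270,240),6)
print(slotpos(o),o['wrist_force'],o['time_s'])
for k in [20,26.4,30]:
    th=np.radians(k);a=AX;b=BY
    P=o['tool_pos']+[0,0,.0084]
    u=-np.sin(th)*a+[0,0,np.cos(th)]
    F=P-.0816*u
    for n,v in [('footR',F-.04*b),('shR',F-.04*b+.07*u)]:
        print(k,n,((v-S)@AX).round(4),v.round(3),'s',((proj('side',v)-[180,110])*6).round(),((proj('top',v)-[150,150])*6).round())
for n,v in [('flR',S-.043*BY),('frontlipR',S-.043*BY-.011*AX+[0,0,.012])]: print(n,((proj('side',v)-[180,110])*6).round())
E
```

```text
[-36.95449375   0.09614458  66.97441576] [-2.1211201  -0.63187167  7.28813885] 9.8
20 footR -0.009 [0.478 0.171 0.005] s [394. 540.] [475. 307.]
20 shR -0.033 [0.454 0.168 0.07 ] s [337. 416.] [475. 353.]
26.4 footR -0.0007 [0.486 0.172 0.008] s [411. 527.] [473. 286.]
26.4 shR -0.0318 [0.455 0.168 0.071] s [339. 414.] [475. 350.]
30 footR 0.0038 [0.491 0.172 0.011] s [420. 518.] [471. 274.]
30 shR -0.0312 [0.456 0.168 0.071] s [341. 412.] [475. 348.]
flR [417. 534.]
frontlipR [393. 517.]
```

View pics/s10.png

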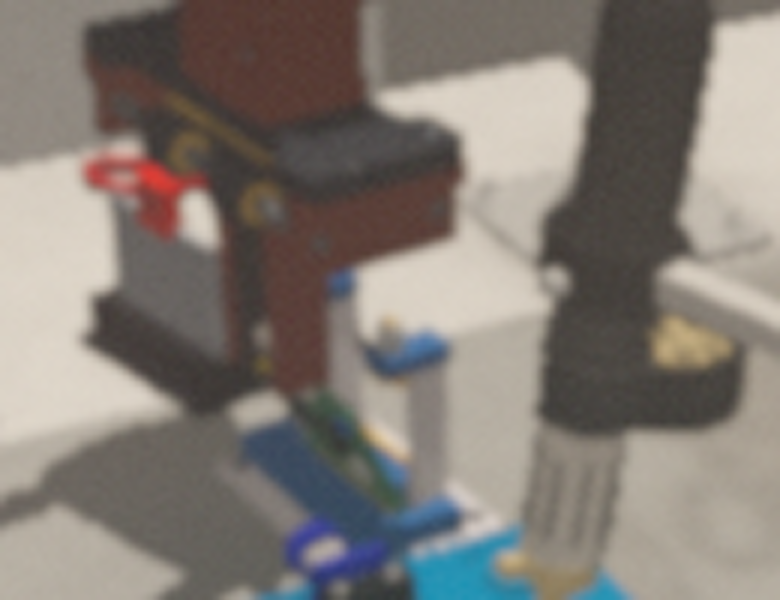

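View pics/t10.png

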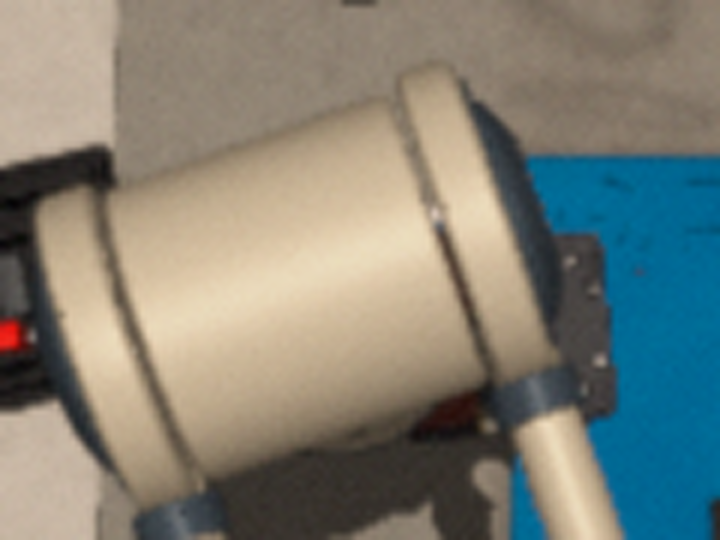

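Call:
send_rows(rows=[{"delta_pos": [-0.33,0,-0.11],"yaw": 0},{"delta_pos": [-0.35,0,-0.12],"yaw": 0},{"delta_pos": [-0.35,0,-0.12],"yaw": 0}])

```text
time_s: 10.15
tool_pos: [0.4546, 0.2081, 0.0754]
tool_rot: [0.192, -3.134, -0.001]
wrist_force: [-5.0, -0.6, 4.3]
gripper_width: 0.0257
```

```bash
python3 - <<'E'
from h import *
o=get_obs();print(slotpos(o),o['wrist_force'],o['torque'],o['time_s'],o['gripper_width'])
E
```

```text
[-27.54722213   0.19432461  69.37234813] [-5.04165661 -0.59485145  4.33248247] [ 0.00395509  1.05861764 -0.00204588] 10.15 0.02571986827698769
```

Call:
send_rows(rows=[{"delta_pos": [-0.36,0,-0.1],"yaw": 0},{"delta_pos": [-0.36,0,-0.09],"yaw": 0},{"delta_pos": [-0.3,0,-0.06],"yaw": 0}])

```text
time_s: 10.4
tool_pos: [0.4656, 0.2093, 0.0775]
tool_rot: [0.192, -3.135, -0.0]
wrist_force: [-3.2, -0.0, 4.1]
gripper_width: 0.0254
```

```bash
python3 - <<'E'
from h import *
o=get_obs();print(slotpos(o),o['wrist_force'],o['torque'],o['time_s'],o['gripper_width'])
im=pic('side','s11',(180,110,310,210),6);im=pic('wrist','w11',None,1.5)
E
```

```text
[-1.64770182e+01  4.24823911e-02  7.14547143e+01] [-3.22764115 -0.04695566  4.07778765] [0.02434845 0.8388225  0.00409932] 10.4 0.025394509931465276
```

View pics/s11.png

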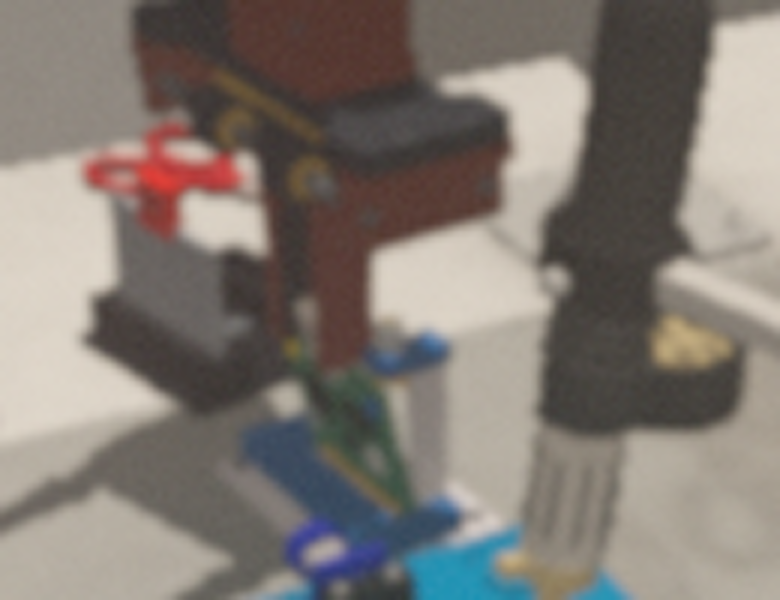

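View pics/w11.png

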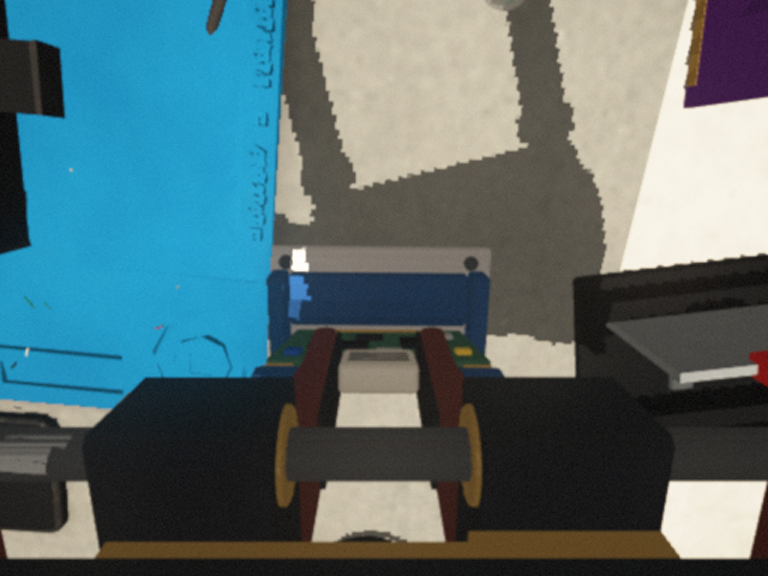

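Call:
send_rows(rows=[{"delta_pos": [-0.35,0,-0.06],"yaw": 0},{"delta_pos": [-0.35,0,-0.05],"yaw": 0},{"delta_pos": [-0.3,0,-0.03],"yaw": 0}])

```text
time_s: 10.75
tool_pos: [0.4746, 0.2104, 0.0783]
tool_rot: [0.192, -3.133, 0.0]
wrist_force: [-6.1, 0.6, 3.8]
gripper_width: 0.0255
```

```bash
python3 - <<'E'
from h import *
o=get_obs();print(slotpos(o),o['wrist_force'],o['torque'],o['time_s'],o['gripper_width'])
E
```

```text
[-7.46241624e+00  2.79321951e-02  7.22760851e+01] [-6.14992058  0.62938105  3.83593586] [ 0.00241646  1.48127301 -0.0429363 ] 10.75 0.02546135484212107
```

Call:
send_rows(rows=[{"delta_pos": [-0.25,0,-0.02],"yaw": 0},{"delta_pos": [-0.25,0,0],"yaw": 0},{"delta_pos": [-0.2,0,0],"yaw": 0}])

```text
time_s: 11.0
tool_pos: [0.4823, 0.2113, 0.0785]
tool_rot: [0.192, -3.135, 0.0]
wrist_force: [-1.4, 2.0, -0.3]
gripper_width: 0.0256
```

```bash
python3 - <<'E'
from h import *
o=get_obs();print(slotpos(o),o['wrist_force'],o['torque'],o['time_s'],o['gripper_width'])
im=pic('side','s12',(180,110,310,210),6)
E
```

```text
[ 2.99970321e-01 -3.34668266e-02  7.24547468e+01] [-1.42510768  1.9805538  -0.34904584] [ 0.21533719  0.38110252 -0.02210133] 11.0 0.025563264040945496
```

View pics/s12.png

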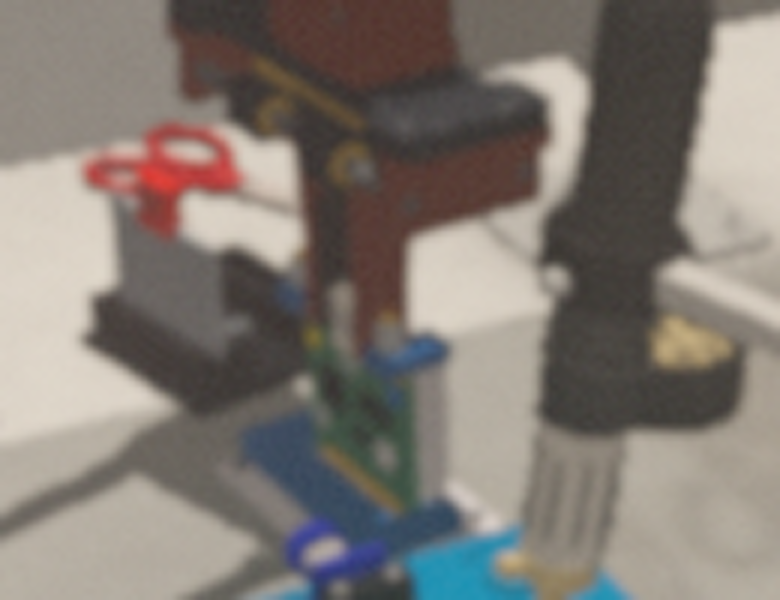

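Call:
send_rows(rows=[{"delta_pos": [-0.1,0,0.03],"yaw": 0},{"delta_pos": [-0.1,0,0.03],"yaw": 0},{"delta_pos": [-0.05,0,0],"yaw": 0}])

```text
time_s: 11.3
tool_pos: [0.4843, 0.2115, 0.0784]
tool_rot: [0.192, -3.134, 0.0]
wrist_force: [-7.0, -0.8, 5.9]
gripper_width: 0.0257
```

```bash
python3 - <<'E'
from h import *
o=get_obs();print(slotpos(o),o['wrist_force'],o['torque'],o['time_s'],o['gripper_width'])
E
```

```text
[ 2.31440931e+00 -4.18798696e-02  7.23898835e+01] [-6.95827515 -0.81573514  5.85514597] [-0.03832054  1.45455395 -0.10681118] 11.3 0.025674335958350072
```

Call:
send_rows(rows=[{"delta_pos": [-0.1,0,0],"yaw": 0},{"delta_pos": [-0.1,0,0],"yaw": 0},{"delta_pos": [0,0,0],"yaw": 0}])

```text
time_s: 11.55
tool_pos: [0.4844, 0.2115, 0.0784]
tool_rot: [0.192, -3.13, 0.001]
wrist_force: [-12.5, -0.7, 8.0]
gripper_width: 0.0258
```

```bash
python3 - <<'E'
from h import *
o=get_obs();print(slotpos(o),o['wrist_force'],o['torque'],o['time_s'],o['gripper_width'])
im=pic('side','s13',(200,120,280,200),7.5);im=pic('wrist','w13',None,1.5)
E
```

```text
[ 2.37458519 -0.07423992 72.35917964] [-12.53657281  -0.74336795   8.04821325] [-0.1838384   2.56347391 -0.05509992] 11.55 0.025769017925112776
```

View pics/s13.png

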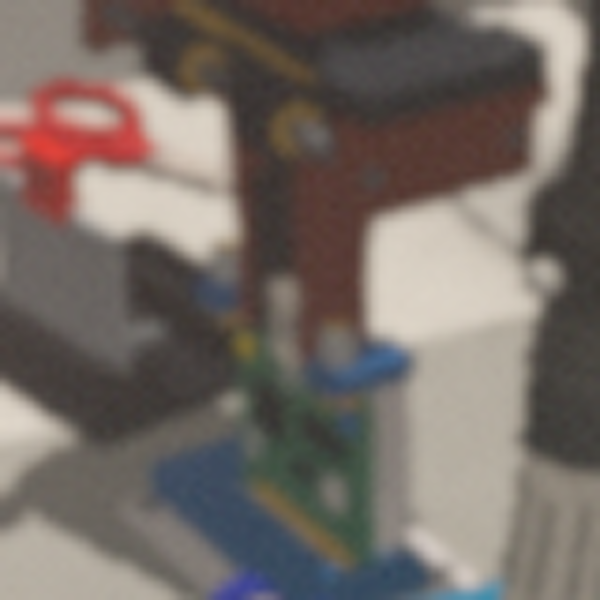

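View pics/w13.png

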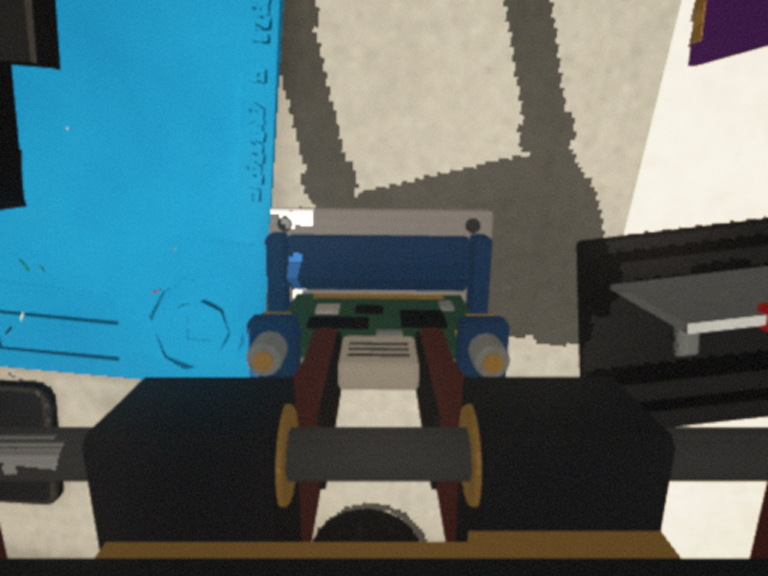

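Call:
send_rows(rows=[{"delta_pos": [0.2,0,-0.05],"yaw": 0},{"delta_pos": [0,0,0],"yaw": 0}])

```text
time_s: 11.82
tool_pos: [0.4843, 0.2115, 0.0784]
tool_rot: [0.192, -3.135, 0.001]
wrist_force: [-4.8, 0.3, 1.4]
gripper_width: 0.0257
```

```bash
python3 - <<'E'
from h import *
o=get_obs();print(slotpos(o),o['wrist_force'],o['torque'],o['time_s'],o['gripper_width'])
E
```

```text
[ 2.30840673 -0.10895418 72.44544898] [-4.79119577  0.25978981  1.4201043 ] [-0.03877033  1.12652608 -0.05725823] 11.8167 0.025740163460484005
```

Call:
send_rows(rows=[{"delta_pos": [0,0,0],"yaw": 0},{"delta_pos": [0,0,0],"yaw": 0},{"delta_pos": [0,0,0],"yaw": 0}], claw=3.2)

```text
time_s: 12.07
tool_pos: [0.4855, 0.2115, 0.0789]
tool_rot: [-0.191, 3.134, -0.0]
wrist_force: [-0.1, -0.3, -0.0]
gripper_width: 0.032
```

```bash
python3 - <<'E'
from h import *
o=get_obs();print(slotpos(o),o['wrist_force'],o['torque'],o['time_s'],o['gripper_width'])
im=pic('side','s14',(200,120,280,200),7.5);im=pic('wrist','w14',None,1.5)
E
```

```text
[ 3.45290858 -0.25384733 72.91630663] [-0.09561127 -0.33628187 -0.04326016] [ 0.05235868 -0.02703889 -0.01944441] 12.0667 0.032019937368847076
```

View pics/w14.png

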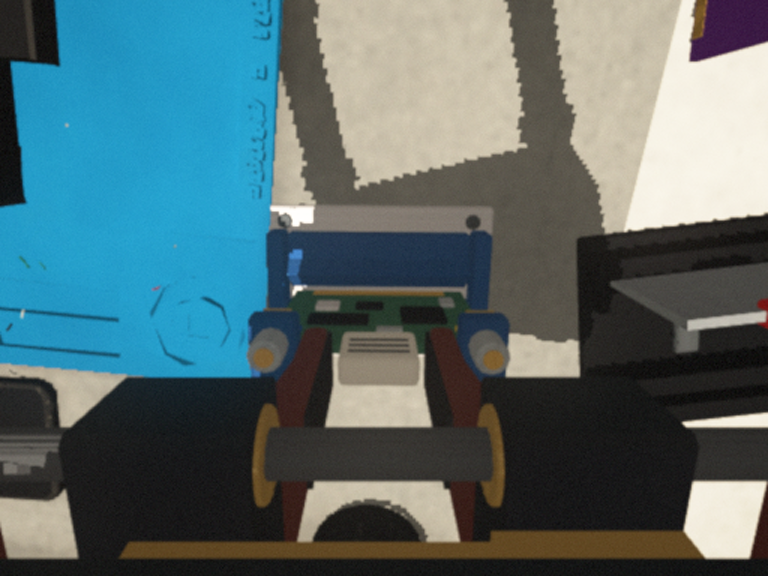

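Call:
send_rows(rows=[{"delta_pos": [0,0,-0.8],"yaw": 0},{"delta_pos": [0,0,-1.5],"yaw": 0},{"delta_pos": [0,0,-2.5],"yaw": 0},{"delta_pos": [0,0,-3.0],"yaw": 0},{"delta_pos": [0,0,-3.0],"yaw": 0}])

```text
time_s: 12.58
tool_pos: [0.4846, 0.2114, 0.1882]
tool_rot: [0.192, -3.135, 0.0]
wrist_force: [0.3, 0.8, 0.6]
gripper_width: 0.032
```

Call:
send_rows(rows=[{"delta_pos": [0,0,-2.0],"yaw": 0},{"delta_pos": [0,0,0],"yaw": 0},{"delta_pos": [0,0,0],"yaw": 0}])

```text
time_s: 12.83
tool_pos: [0.4855, 0.2118, 0.2087]
tool_rot: [-0.192, 3.132, 0.001]
wrist_force: [0.4, -0.4, -0.7]
gripper_width: 0.0322
```

```bash
python3 - <<'E'
from h import *
o=get_obs();print(slotpos(o),o['wrist_force'],o['time_s'],o['gripper_width'])
im=pic('side','s15',(195,115,285,195),7.4);im=pic('wrist','w15');pic('side','s15f')
cv2.imwrite('pics/w15z.png',cv2.resize(im[120:220,190:320],None,fx=6,fy=6,interpolation=cv2.INTER_CUBIC)[...,::-1])
for n,q in [('tabtop',(1,0,90)),('shL',(1,40,70)),('shR',(1,-40,70)),('barL',(-8,34.5,95)),('shLfront',(-1,26,70)),('leantab6deg',(-8,0,90))]:
    v=S+AX*q[0]/1e3+BY*q[1]/1e3+[0,0,q[2]/1e3]
    print(n,'w',((proj('wrist',v,o)-[190,120])*6).round(),'s',((proj('side',v)-[195,115])*7.4).round())
E
```

```text
[3.57562601e+00 8.29891046e-02 2.02718369e+02] [ 0.41695752 -0.40186244 -0.69506132] 12.8333 0.03219389695785697
tabtop w [374. 376.] s [328. 325.]
shL w [639. 344.] s [267. 334.]
shR w [108. 345.] s [396. 430.]
barL w [625. 321.] s [249. 279.]
shLfront w [547. 331.] s [284. 351.]
leantab6deg w [374. 314.] s [304. 332.]
```

View pics/s15.png

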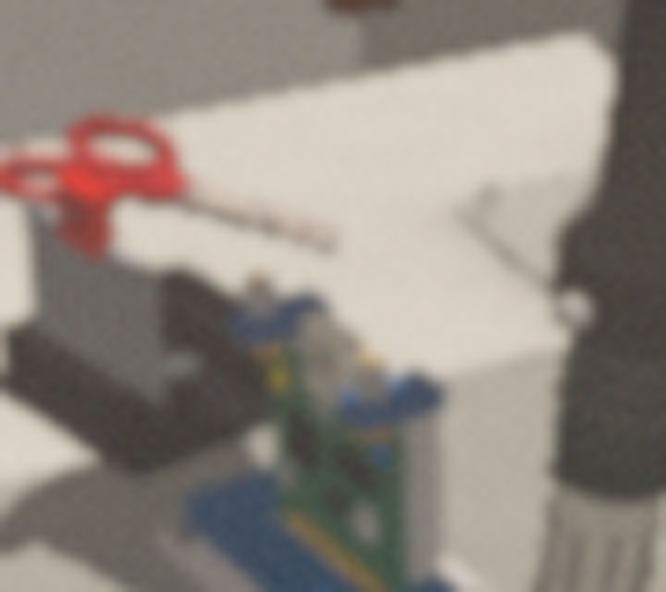

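View pics/w15z.png

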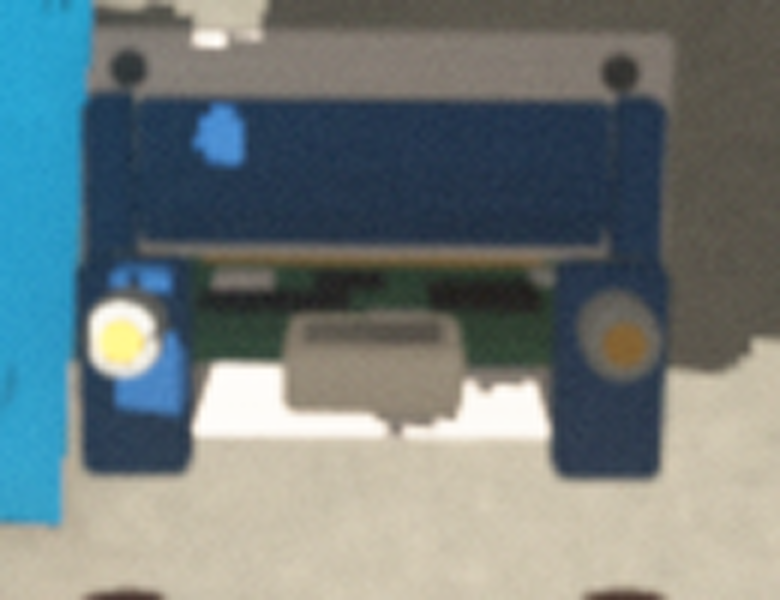

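View pics/s15f.png

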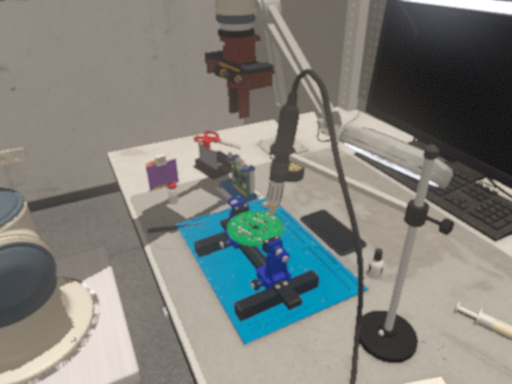

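```bash
python3 - <<'E'
from h import *
a=cv2.imread('pics/side0.png');b=cv2.imread('pics/s15f.png')
z=lambda i:cv2.resize(i[148:188,222:262],None,fx=9,fy=9,interpolation=cv2.INTER_CUBIC)
cv2.imwrite('pics/cmp.png',np.hstack([z(a),z(b)]))
E
```

```text
(no output)
```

View pics/cmp.png

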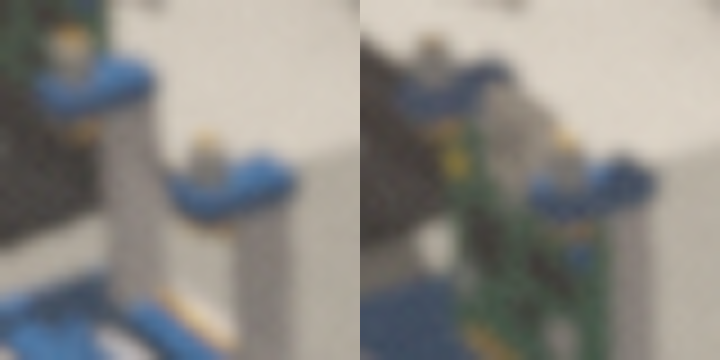

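```bash
python3 -c "
from cell import *
print(job_done()); print(get_obs()['time_s'])"
```

```text
the job is handed in; nothing more can be done
None
the job is handed in; nothing more can be done
```

I loaded the green card into the blue test dock and handed the job in at about 13 s on the robot's clock. No verdict is reported.

**How it was done:** The moves only allow the tool to shift and turn about its own axis, so the gripper could not tilt. I gripped the tab across its 26 mm width so the card could pivot between the pads. I lifted it until about 3.5 mm was still in the groove and pulled it to the front, so the rack's lip leaned it about 26° toward the front. I slid it in under the hooks until its bottom edge was on the slot floor, then swung it upright along an arc. I let go with the fingers opened to 32 mm and went straight up.

**Last checks:**
- **Catches passed:** The force dropped as the card came upright. It then stopped hard against the posts at about 12 N, with about 8 N pressing it onto the floor.
- **Card position:** After release, the tab shows within about 1 mm of where an upright card standing on the slot floor should be.
- **Catches down:** In the side view, both catches and their pins sit where they did at the start.
- **Other parts:** The grey card still stands in the rack. The vial was in place in the last pictures. The pot was in view late in the job, but I made no separate check of its position. The robot touched nothing at the end.

**Disagreements:**
- The top and wrist cameras first differed by about 5 mm. After I used the arm's pose from the moment of the picture, they agreed to about 2–3 mm.
- The card touched the dock about 1.5 mm higher than I had worked out, but that did not affect seating.
- My check on the catches is indirect: their joint positions cannot be read.

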